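# Fish the carver's wing nut out from under the bench shelf

## Robot

A 6-joint arm with a two-finger parallel gripper is mounted at the origin on a cart in front of the work surface, level with it; the furniture and walls round the work are solid. World frame = base frame: x ahead of the robot, y to its left, z up, the work surface at z = 0. Lengths are in m, angles in rad, forces in N, time in s.
With the tool pointing down it reaches from about 0.325 to 0.9 m from the base axis. Payload 6.1 kg.
Tool frame: the origin (TCP) lies at the very end of the fingers, on their centre line; the grasp point (between the pads) lies 19 mm behind it; z points along the fingers, y is the direction in which the jaws open and shut (so a half turn about z gives the same grasp; the last joint's range is limited). The gripper opens to 85 mm and grips with 20 to 120 N. Pads are 22 mm wide; open, the fingers measure 114 mm over their backs; the gripper's body (76 mm by 85 mm) begins 54 mm behind the grasp point. The pads swing forward as they close: fully open they stand 13 mm farther back than shut.
Start: joints at [-1.273, 0.22, 1.526, -0, 1.395, -0.126], TCP at [0.257, -0.57, 0.231] pointing down, gripper open.
Joint ranges: [-2.98, 2.98], [-0.91, 2.08], [0.09, 2.57], [-1.24, 4.39], [0.2, 2.65], [-2.68, 2.68]. Speed limits (rad/s): [2.57, 2.57, 3.01, 3.14, 3.14, 3.14].

## Interface

Orientations are given as a unit quaternion [w, x, y, z].
In Python, from bench import get_state, get_image, sign_off gives the robot as it stands.
- The arm moves only by the shell command python3 -m jog 'ROWS' [FORCE]. ROWS is JSON, a list of rows, each an object of numbers: "x", "y", "z": the shift along the tool's x, y, z in mm; "twist": the turn about the tool's z in rad; "gripper": the finger opening in mm, from 0 to 85.4. In form: [{"x": .., "y": .., "z": .., "twist": .., "gripper": ..}, ...]. A call has 1 to 5 rows; each row shifts and turns the pose as measured when the row begins, along the tool's axes as they then stand; what a row does not reach is not made up. A row lasts 1/10 s, in which the tool goes at most 50 mm and 8.59 degrees, less where a joint would pass 70% of its speed; a pose out of reach is approached as far as the arm can. A call with a gripper value outside its range is refused whole. The fingers move at their own pace and stop on an object; FORCE is the grip in N (left out, the last holds). Time passes only in rows, so rows that do not move let the fingers close. It gives the time, the measured TCP pose, the force and the opening at its end, in the units of the state.
- get_state(): the state, without advancing time (a new reading comes with each control period).
- get_image(name): name is "scene" or "top" or "wrist"; returns a dict with "pixels" (384x512x3 uint8, red, green, blue), "vertical_fov" (degrees; the focal length in pixels is half the picture's height over the tangent of half this angle, whatever the lens; pixels are square), "cx", "cy" (the principal point, pixels), "dist" ([k1, k2, p1, p2, k3] as OpenCV has them; the pictures are not rectified), "world_from_camera" (4x4, takes a point from camera to world coordinates). Camera axes: x right, y up, looking along -z (the intrinsics and any distortion apply to the point x, -y, -z); pixel columns grow to the right and rows downward; lengths in m; the calibration is good to about 2 mm. A picture is of the moment at which its call begins. There is no depth.
- sign_off(): hands the job in, once; it reports no verdict.
The state is a dict: "time_s": time; "joints": joint angles; "joint_velocities": joint speeds; "joint_efforts": joint torques, N m; "position": TCP position; "tool_rot": TCP orientation; "force": force on the tool from outside, world axes, zero at the start; "torque": the same for the moment, N m; "gripper_width": opening from 0.0 (shut) to 1.0 (fully open).
Only numpy, scipy, OpenCV 4.12 (cv2) and the standard library are available. Lean on these libraries where they do the work, as an engineer would, in place of code of your own. Each camera call takes 0.05 s, during which the arm holds its last target.

## Task

The wing nut of the carver's screw has slid out of reach under the low board of the bench shelf. Draw it out onto the bench with the pull scraper, blade behind it, without knocking the shelf and without touching the nut by hand while it is under there; leave the wood offcut, which lies in the other bay, under the shelf. Then lay the scraper down flat on the bench, clear of the shelf's underside, and set the nut down gently and flat in the wooden tray beside its screw.

Things in the scene. Friction and masses are not known exactly. Their poses are not given: they have to be found in the camera images.
- wing_nut: Dark steel wing nut, 0.15 to 0.31 kg, under the shelf in the left or right bay: hub 34 mm across, 20 mm high, with a bore; two upright rounded ears 9 mm thick, 19 mm high, 76 mm over both. Stands on the hub's flat face. Origin: centre of the underside; x along the ears, z up. In the open it is taken from above by the hub, the fingers closing along its y.
- scraper: Pull scraper, 176 mm long, 0.18 kg, lying on the bench as it is used: wooden grip (x -88 to -2 mm, about 23 mm thick), flat steel bar 16 mm wide, and across its far end an upright steel blade. Origin: on the bench under its middle; x from grip to blade, z up. Within 76 mm of the blade the bar runs 23 mm or more above the bench, so it passes over the nut.
- blade (a point): Centre of the blade's lower edge, on the scraper at x = +85 mm, z = 0; axes as the scraper's. The blade is 50 mm wide (y), 6 mm thick and 40 mm high, and stands on the bench: too high to pass over the nut beneath the low board, so it must go in beside the nut and sweep across behind it.
- grip (a point): Point on the axis of the scraper's wooden grip, at x = -60 mm, 17.5 mm above the bench as it lies; 145 mm from the blade. The grip can be taken here with the hand leaning back towards its butt, the fingers closing along the scraper's y. Its axis rises 7.7 degrees towards the blade.
- shelf: Wooden bench shelf, fixed, 460 mm wide (y), 140 mm deep (x). Origin: on the bench under its centre; open front at x = -70 mm, closed back at x = +62 mm. The low board hangs 58 mm above the bench; with its front strip it reaches up to 96 mm. Under it two bays open to the front: y = 8 to 214 mm and y = -214 to -8 mm. Things stand fast on its boards.
- top_edge (a point): Middle of the lower front edge of the shelf's top board, 224 mm above the bench, at the shelf's x = -115 mm: the top board overhangs the low board's front by 45 mm along the whole width, so a hand that works close to the front must lean back, away from the shelf.
- offcut: Dark wood offcut, a block of about 60 x 68 x 23 mm, lying flat under the shelf in the bay that does not hold the nut. Origin: centre of its underside.
- tray: Fixed open wooden tray, 150 mm (x) by 190 mm (y), walls 6 mm thick and 30 mm high, floor 6 mm above the bench. Origin: on the bench under its centre, z up. A steel carver's screw 17 mm thick lies fixed in it along y at x = +54 mm; the free floor spans x = -69 to +45 mm and y = -89 to +89 mm.

How it is judged:
On the way, in this order (a step that is already met when the one before it is completed fails the run):
1. the scraper's blade stands behind the wing nut, under the shelf (x of blade in the frame of shelf above -0.045 m and x of wing_nut in the frame of shelf above -0.07 m and x of wing_nut in the frame of blade below 0 m and y of wing_nut in the frame of blade between -0.06 and 0.06 m), for 0.1 s.
2. the wing nut is drawn out, its centre at least 30 mm in front of the low board (x of wing_nut in the frame of shelf below -0.1 m), for 0.1 s.
At the end, for the whole second after the job is handed in: The nut lies still and flat (within 0.2 rad) on the tray's floor, not on the screw; the scraper lies still on the bench, right way up (0.15 rad), its blade in front of the low board; the offcut is still under the shelf, its centre at least 25 mm behind the front edge (x of wing_nut in the frame of tray between -0.07 and 0.07 m and y of wing_nut in the frame of tray between -0.09 and 0.09 m and z of wing_nut in the frame of tray between 0 and 0.012 m and angle between wing_nut's own z axis and vertical below 0.2 rad and linear speed of each of wing_nut, scraper below 0.02 m/s and x of blade in the frame of shelf below -0.07 m and height (world z) of scraper below 0.01 m and angle between scraper's own z axis and vertical below 0.15 rad and x of offcut in the frame of shelf between -0.045 and 0.07 m and y of offcut in the frame of shelf between -0.23 and 0.23 m); the robot touches nothing.
It fails at once if the hand touches the nut while it is under the shelf (contact force between any of the arm, the fingers and wing_nut above 0.5 N and x of wing_nut in the frame of shelf above -0.07 m).
It fails at once if the nut is dropped or thrown (flies free at over 0.7 m/s) (linear speed of wing_nut above 0.7 m/s and contact force between the fingers and wing_nut below 0.1 N).
It fails at once if the hand knocks the shelf (over 25 N) (contact force between any of the arm, the fingers and shelf above 25 N).
It fails at once if the scraper is jammed against the shelf (over 25 N) (contact force between scraper and shelf above 25 N).
It also fails if it takes over 62 s, if anything falls off the work surface, if the arm or the gripper's body presses on something with over 40 N, if the wrist force passes 120 N, or if a joint passes its speed limit or range.

## Working session

There is one attempt and no reset: what is moved stays moved. The work goes in short steps, Python scripts to look and compute and a shell command to move; the robot and the scene stay as the last step left them, time stands still between calls to the robot, and variables do not carry over. Pictures are saved under pics/ and viewed, and the job is handed in when it is done.

```bash
mkdir -p pics; cat > h.py <<'E'
import numpy as np,cv2
from bench import get_state,get_image
def snap(n,fn):
    im=get_image(n); cv2.imwrite('pics/'+fn,cv2.cvtColor(im['pixels'],cv2.COLOR_RGB2BGR)); 
    import pickle; pickle.dump(im,open('pics/'+fn+'.pkl','wb')); return im
def load(fn):
    import pickle; return pickle.load(open('pics/'+fn+'.pkl','rb'))
def K(im):
    h=im['pixels'].shape[0]; f=h/2/np.tan(np.radians(im['vertical_fov'])/2)
    return np.array([[f,0,im['cx']],[0,f,im['cy']],[0,0,1.]])
def rays(im,uv):
    p=cv2.undistortPoints(np.array(uv,float).reshape(-1,1,2),K(im),np.array(im['dist'],float)).reshape(-1,2)
    T=np.array(im['world_from_camera']); d=np.c_[p[:,0],-p[:,1],-np.ones(len(p))]@T[:3,:3].T
    return T[:3,3],d
def onz(im,uv,z):
    o,d=rays(im,uv); return o+d*((z-o[2])/d[:,2])[:,None]
def proj(im,P):
    T=np.array(im['world_from_camera']); c=(np.atleast_2d(P)-T[:3,3])@T[:3,:3]
    c=c*[1,-1,-1]
    return cv2.projectPoints(c.reshape(-1,1,3),np.zeros(3),np.zeros(3),K(im),np.array(im['dist'],float))[0].reshape(-1,2)
E
python3 - <<'E'
from h import *
for n in ['scene','top','wrist']:
    im=snap(n,n+'0.png'); print(n,im['vertical_fov'],np.round(im['world_from_camera'],3).tolist())
s=get_state();print(s)
E
```

```text
scene 49.883736691245964 [[0.612, 0.38, -0.694, -0.292], [-0.791, 0.271, -0.549, -0.756], [-0.021, 0.884, 0.466, 0.769], [0.0, 0.0, 0.0, 1.0]]
top 52.59100911287514 [[-0.287, 0.784, -0.55, -0.041], [-0.958, -0.238, 0.16, 0.157], [-0.006, 0.572, 0.82, 1.139], [0.0, 0.0, 0.0, 1.0]]
wrist 66.47419339347796 [[0.412, 0.864, 0.289, 0.331], [-0.911, 0.392, 0.127, -0.537], [-0.003, -0.315, 0.949, 0.373], [0.0, 0.0, 0.0, 1.0]]
{'time_s': 0.15, 'joints': array([-1.27312340e+00,  2.21094399e-01,  1.52738349e+00,  9.34924189e-06,
        1.39469646e+00, -1.26116356e-01]), 'joint_velocities': array([ 0.00156133, -0.00182842, -0.00234632,  0.00026409, -0.00082949,
       -0.00094029]), 'joint_efforts': array([-1.30541648e-04, -4.97488546e+01, -3.89902031e+01, -8.47564161e-05,
        7.18137890e-03, -2.51459892e-05]), 'position': array([ 0.256858  , -0.56924939,  0.2304013 ]), 'tool_rot': array([-7.88334963e-04,  9.77634070e-01,  2.10311674e-01, -6.31697069e-05]), 'force': array([-0.23448183,  0.65428003, -0.39310814]), 'torque': array([-0.01513406,  0.01230269,  0.0413404 ]), 'gripper_width': 1.0024071515153308}
```

View pics/scene0.png

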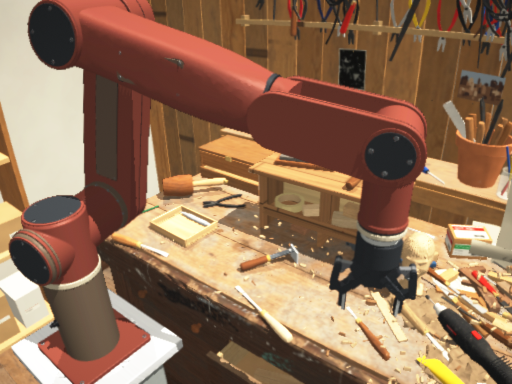

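View pics/top0.png

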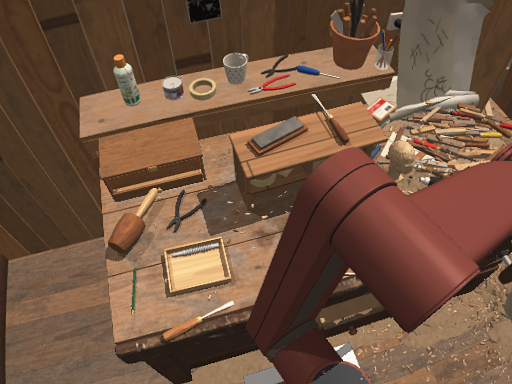

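View pics/wrist0.png

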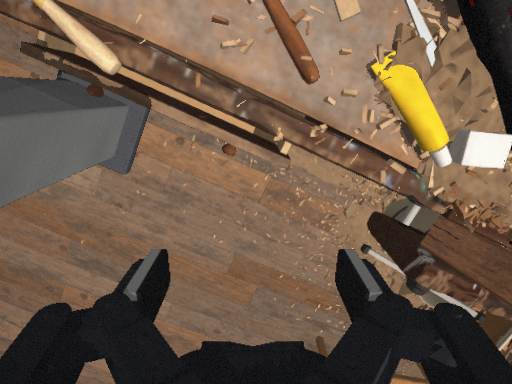

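```bash
python3 - <<'E'
import cv2
a=cv2.imread('pics/scene0.png')[130:290,150:350]; cv2.imwrite('pics/c1.png',cv2.resize(a,None,fx=4,fy=3.75,interpolation=cv2.INTER_CUBIC))
a=cv2.imread('pics/top0.png')[120:310,120:400]; cv2.imwrite('pics/c2.png',cv2.resize(a,None,fx=2.85,fy=2.85,interpolation=cv2.INTER_CUBIC))
E
```

```text
(no output)
```

View pics/c1.png

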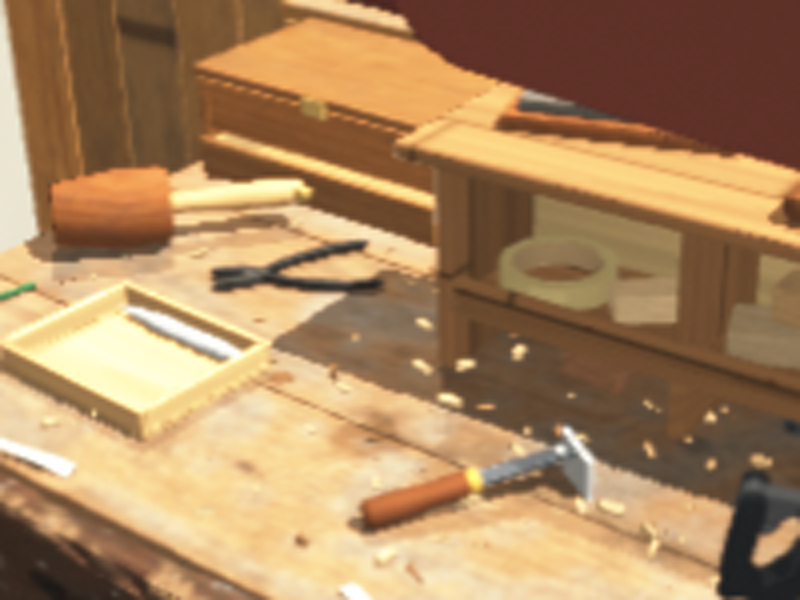

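View pics/c2.png

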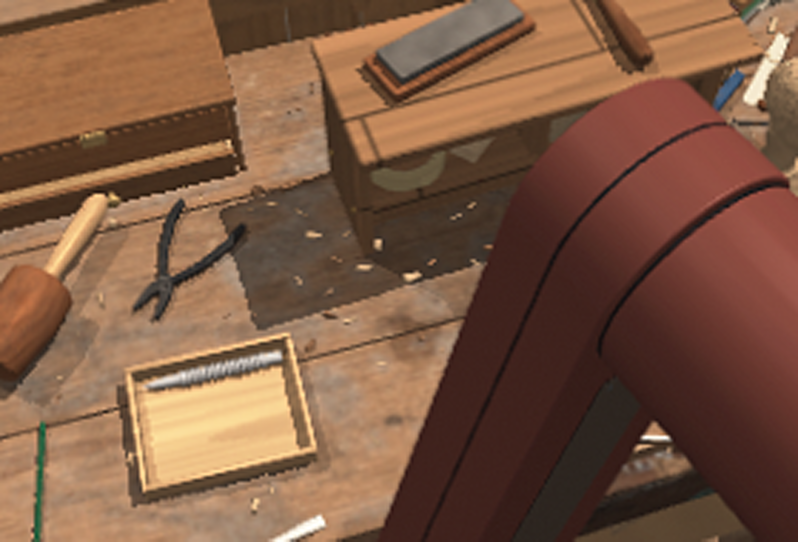

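```bash
cat >> h.py <<'E'
def tri(a,ua,b,ub):
    o1,d1=rays(a,[ua]);o2,d2=rays(b,[ub]);d1=d1[0];d2=d2[0]
    t=np.linalg.lstsq(np.c_[d1,-d2],o2-o1,rcond=None)[0]
    p,q=o1+t[0]*d1,o2+t[1]*d2
    return (p+q)/2,np.linalg.norm(p-q)
E
python3 - <<'E'
from h import *
s=load('scene0.png');t=load('top0.png')
S=lambda u,v:(150+u/4,130+v/3.75); T=lambda u,v:(120+u/2.85,120+v/2.85)
r=lambda x:np.round(x,3)
print('shelf top L corner',tri(s,S(400,152),t,T(362,168)))
print('post foot',r(onz(s,[S(443,390),S(800,545)],0)), r(onz(t,[T(362,252)],0)))
print('lowboard front bottom L',r(onz(s,[S(447,292)],.096)), r(onz(t,[T(358,207)],.096)))
print('shelf top front edge: scene',r(onz(s,[S(400,152),S(790,222)],.236)))
print('top: ',r(onz(t,[T(362,168),T(560,113)],.236)))
print('grip butt, blade',r(onz(s,[S(370,510)],.02)),r(onz(s,[S(562,480),S(590,498)],0)),'blade top',r(onz(s,[S(566,430),S(592,462)],.04)))
print('tray top corners top',r(onz(t,[T(128,370),T(288,336),T(316,447),T(138,494)],.03)))
print('tray top corners scene',r(onz(s,[S(0,345),S(124,285),S(270,345),S(140,415)],.03)))
print('screw',r(onz(t,[T(150,385),T(282,355)],.015)))
E
```

```text
shelf top L corner (array([0.63255868, 0.00092104, 0.22933368]), np.float64(0.0007545748856244858))
post foot [[ 0.637 -0.033  0.   ]
 [ 0.614 -0.379  0.   ]] [[ 0.679 -0.004  0.   ]]
lowboard front bottom L [[ 0.649 -0.031  0.096]] [[ 0.679 -0.003  0.096]]
shelf top front edge: scene [[ 0.62  -0.009  0.236]
 [ 0.68  -0.315  0.236]]
top:  [[ 0.628  0.002  0.236]
 [ 0.638 -0.219  0.236]]
grip butt, blade [[ 0.444 -0.113  0.02 ]] [[ 0.583 -0.19   0.   ]
 [ 0.575 -0.221  0.   ]] blade top [[ 0.597 -0.184  0.04 ]
 [ 0.571 -0.225  0.04 ]]
tray top corners top [[0.584 0.295 0.03 ]
 [0.575 0.111 0.03 ]
 [0.435 0.114 0.03 ]
 [0.436 0.308 0.03 ]]
tray top corners scene [[0.434 0.296 0.03 ]
 [0.578 0.292 0.03 ]
 [0.574 0.105 0.03 ]
 [0.426 0.112 0.03 ]]
screw [[0.566 0.275 0.015]
 [0.561 0.123 0.015]]
```

```bash
python3 -m jog '[{"x":35,"y":-28},{"x":35,"y":-28},{"x":35,"y":-28},{"x":35,"y":-28},{"x":35,"y":-28}]'; python3 -m jog '[{"x":35,"y":-28,"twist":-0.14},{"x":35,"y":-28},{"twist":-0.14},{"twist":-0.14},{"twist":-0.14}]'
```

```text
schema error: expected keys x, y, z, twist, gripper
schema error: expected keys x, y, z, twist, gripper
```

```bash
python3 -m jog '[{"twist":-0.149},{"twist":-0.149},{"twist":-0.149},{"twist":-0.149},{"twist":-0.149}]'; python3 -m jog '[{"twist":-0.149},{"twist":-0.149},{"twist":-0.149},{"twist":-0.149},{"twist":-0.149}]'; python3 -m jog '[{"twist":-0.149},{"twist":-0.149},{"twist":-0.149},{"twist":-0.149},{"twist":-0.149}]'
python3 - <<'E'
from h import *
snap('scene','scene1.png');snap('wrist','wrist1.png');snap('top','top1.png');print(get_state()['joints'])
E
```

```text
[-1.27311144e+00  2.20748140e-01  1.52686228e+00  2.61780416e-05
  1.39468796e+00 -1.26086660e-01]schema error: expected keys x, y, z, twist, gripper
schema error: expected keys x, y, z, twist, gripper
schema error: expected keys x, y, z, twist, gripper
```

All keys are needed in each row.

```bash
python3 -m jog '[{"x":35,"y":-28,"z":0,"twist":0,"gripper":85},{"x":35,"y":-28,"z":0,"twist":0,"gripper":85},{"x":35,"y":-28,"z":0,"twist":0,"gripper":85},{"x":35,"y":-28,"z":0,"twist":0,"gripper":85},{"x":35,"y":-28,"z":0,"twist":0,"gripper":85}]'; python3 -m jog '[{"x":35,"y":-28,"z":0,"twist":0,"gripper":85},{"x":35,"y":-28,"z":0,"twist":0,"gripper":85},{"x":0,"y":0,"z":0,"twist":-0.149,"gripper":85},{"x":0,"y":0,"z":0,"twist":-0.149,"gripper":85},{"x":0,"y":0,"z":0,"twist":-0.149,"gripper":85}]'
```

```text
time_s: 0.8
position: [0.3588, -0.3685, 0.2293]
tool_rot: [-0.0, 0.979, 0.206, -0.0]
force: [1.4, -0.7, -0.1]
gripper_width: 0.997
time_s: 1.3
position: [0.4044, -0.2789, 0.23]
tool_rot: [0.0, 0.907, 0.421, 0.001]
force: [-0.0, 0.2, -0.3]
gripper_width: 0.994
```

```bash
for i in 1 ; do python3 -m jog '[{"x":0,"y":0,"z":0,"twist":-0.149,"gripper":85},{"x":0,"y":0,"z":0,"twist":-0.149,"gripper":85},{"x":0,"y":0,"z":0,"twist":-0.149,"gripper":85},{"x":0,"y":0,"z":0,"twist":-0.149,"gripper":85},{"x":0,"y":0,"z":0,"twist":-0.149,"gripper":85}]';  python3 -m jog '[{"x":0,"y":0,"z":0,"twist":-0.149,"gripper":85},{"x":0,"y":0,"z":0,"twist":-0.149,"gripper":85},{"x":0,"y":0,"z":0,"twist":-0.149,"gripper":85},{"x":0,"y":0,"z":0,"twist":-0.149,"gripper":85},{"x":0,"y":0,"z":0,"twist":-0.149,"gripper":85}]'; python3 -m jog '[{"x":0,"y":0,"z":0,"twist":-0.149,"gripper":85},{"x":0,"y":0,"z":0,"twist":-0.149,"gripper":85},{"x":0,"y":0,"z":0,"twist":-0.149,"gripper":85},{"x":0,"y":0,"z":0,"twist":-0.149,"gripper":85}]'; done
python3 - <<'E'
from h import *
snap('scene','scene1.png');snap('wrist','wrist1.png');snap('top','top1.png');print(get_state()['joints'])
E
```

```text
time_s: 1.8
position: [0.4047, -0.2779, 0.2303]
tool_rot: [0.001, 0.69, 0.724, 0.001]
force: [-0.8, -0.6, -0.1]
gripper_width: 0.999
time_s: 2.3
position: [0.4046, -0.2778, 0.2305]
tool_rot: [0.001, 0.377, 0.926, 0.0]
force: [-0.7, 0.7, 0.3]
gripper_width: 0.993
time_s: 2.7
position: [0.4045, -0.2776, 0.2307]
tool_rot: [0.001, 0.086, 0.996, -0.0]
force: [-0.3, 1.5, -0.0]
gripper_width: 0.996
[-7.63536190e-01 -1.08009591e-01  1.87044236e+00  1.47842204e-03
  1.37671382e+00 -2.15209005e+00]
```

View pics/wrist1.png

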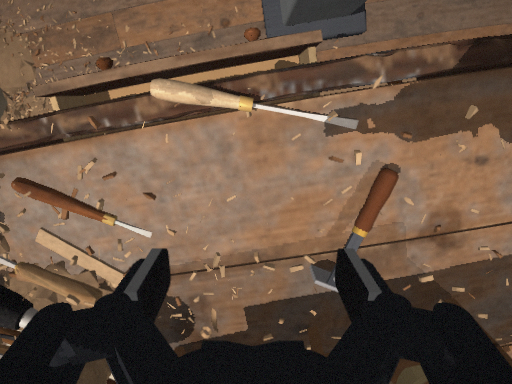

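View pics/scene1.png

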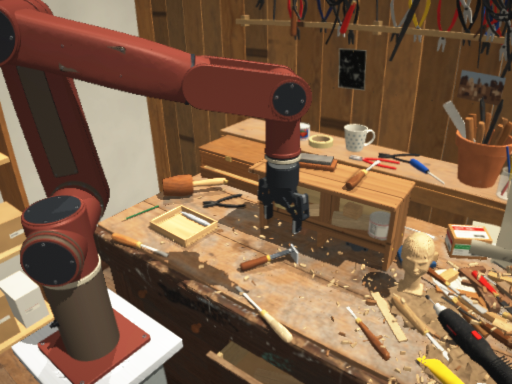

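View pics/top1.png

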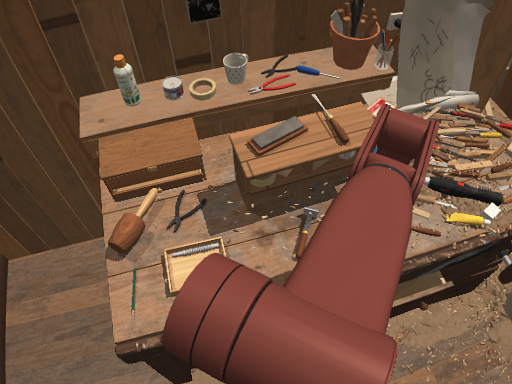

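```bash
python3 - <<'E'
import cv2,numpy as np
a=cv2.imread('pics/scene0.png')[195:275,255:355]
b=cv2.imread('pics/scene1.png')[195:275,310:410]
g=lambda a:cv2.resize((np.clip(a/130.,0,1)**0.6*255).astype('uint8'),None,fx=4,fy=4,interpolation=cv2.INTER_CUBIC)
cv2.imwrite('pics/c3.png',np.hstack([g(a),g(b)]))
E
```

```text
(no output)
```

View pics/c3.png

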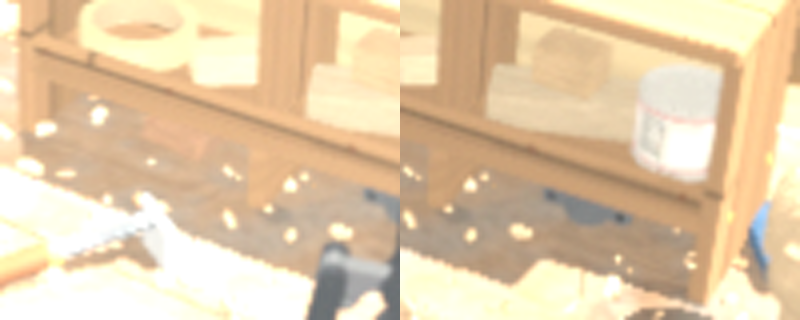

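```bash
python3 - <<'E'
from h import *
s=load('scene1.png');r=lambda x:np.round(x,3)
P=lambda u,v:(310+(u-400)/4,195+v/4)
print(s['world_from_camera'][:3,3])
print('hub bottom z0',r(onz(s,[P(585,224)],0)),'ears bottom',r(onz(s,[P(548,196),P(624,220)],.0)),r(onz(s,[P(548,196),P(624,217)],.01)))
print('board low edge at z.058 ',r(onz(s,[P(450,145),P(700,225)],.058)))
print('R post foot',r(onz(s,[P(695,295),P(713,300)],0)), 'mid post foot', r(onz(s,[P(430,200),P(455,205)],0)))
s0=load('scene0.png')
Q=lambda u,v:(255+u/4,195+v/4)
print('L post',r(onz(s0,[Q(22,152),Q(45,155)],0)),'mid',r(onz(s0,[Q(247,205),Q(275,208)],0)))
print('board L',r(onz(s0,[Q(22,65)],.058)), 'strip top',r(onz(s0,[Q(22,35)],.096)),r(onz(s,[P(720,195)],.096)))
print('offcut',r(onz(s0,[Q(142,140),Q(215,155)],0)))
# top corners
t=load('top1.png')
E
```

```text
[-0.29245366 -0.75628897  0.76878855]
hub bottom z0 [[ 0.736 -0.34   0.   ]] ears bottom [[ 0.754 -0.298  0.   ]
 [ 0.759 -0.363  0.   ]] [[ 0.74  -0.304  0.01 ]
 [ 0.749 -0.367  0.01 ]]
board low edge at z.058  [[ 0.694 -0.237  0.058]
 [ 0.706 -0.442  0.058]]
R post foot [[ 0.7   -0.449  0.   ]
 [ 0.702 -0.462  0.   ]] mid post foot [[ 0.693 -0.222 -0.   ]
 [ 0.699 -0.243  0.   ]]
L post [[ 0.642 -0.029  0.   ]
 [ 0.65  -0.047  0.   ]] mid [[ 0.686 -0.224  0.   ]
 [ 0.695 -0.245  0.   ]]
board L [[ 0.681 -0.     0.058]] strip top [[ 0.669 -0.01   0.096]] [[ 0.696 -0.456  0.096]]
offcut [[ 0.717 -0.101  0.   ]
 [ 0.734 -0.164  0.   ]]
```

```bash
python3 - <<'E'
import cv2,numpy as np
a=cv2.imread('pics/scene1.png')[140:300,230:430]
g=lambda a:cv2.resize((np.clip(a/200.,0,1)**0.7*255).astype('uint8'),None,fx=4,fy=3.75,interpolation=cv2.INTER_CUBIC)
cv2.imwrite('pics/c4.png',g(a))
a=cv2.imread('pics/top1.png')[90:270,160:400]
cv2.imwrite('pics/c5.png',cv2.resize((np.clip(a/200.,0,1)**0.7*255).astype('uint8'),None,fx=3.3,fy=3.3,interpolation=cv2.INTER_CUBIC))
E
```

```text
(no output)
```

View pics/c4.png

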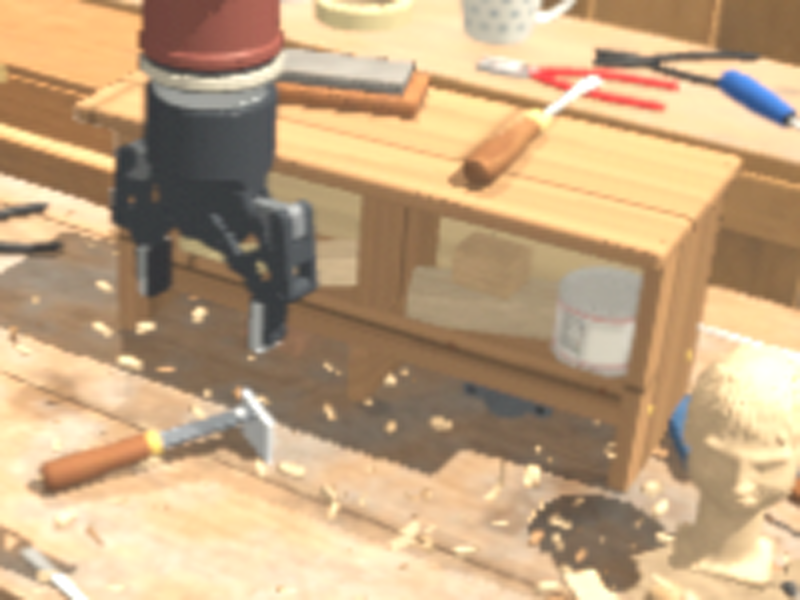

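View pics/c5.png

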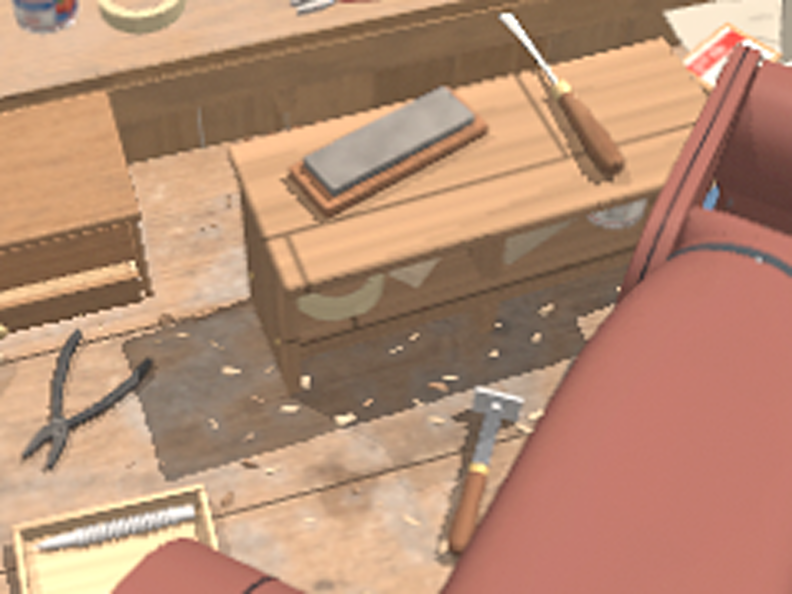

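```bash
python3 -m jog '[{"x":0,"y":35,"z":-35,"twist":0,"gripper":85},{"x":0,"y":35,"z":-35,"twist":0,"gripper":85},{"x":0,"y":35,"z":-35,"twist":0,"gripper":85},{"x":0,"y":35,"z":-35,"twist":0,"gripper":85},{"x":0,"y":35,"z":-35,"twist":0,"gripper":85}]';python3 -m jog '[{"x":0,"y":35,"z":-35,"twist":0,"gripper":85},{"x":0,"y":35,"z":-35,"twist":0,"gripper":85},{"x":0,"y":35,"z":-35,"twist":0,"gripper":85},{"x":0,"y":35,"z":-35,"twist":0,"gripper":85},{"x":0,"y":0,"z":-35,"twist":0,"gripper":85}]'; python3 -c "
from bench import *
print(get_state()['joints'])"
```

```text
time_s: 3.35
position: [0.4351, -0.1038, 0.4039]
tool_rot: [-0.004, 0.107, 0.994, 0.003]
force: [0.4, -0.8, 1.4]
gripper_width: 0.996
time_s: 3.85
position: [0.4652, 0.0365, 0.5828]
tool_rot: [-0.002, 0.117, 0.993, 0.003]
force: [0.2, -0.9, 0.2]
gripper_width: 0.998
[-0.09561586 -0.12778184  1.23630598  0.00731949  2.03763569 -1.42940116]
```

```bash
python3 -m jog '[{"x":0,"y":25,"z":-35,"twist":0,"gripper":85},{"x":0,"y":25,"z":-35,"twist":0,"gripper":85},{"x":0,"y":25,"z":-35,"twist":0,"gripper":85},{"x":0,"y":0,"z":-35,"twist":0,"gripper":85},{"x":0,"y":0,"z":-35,"twist":0,"gripper":85}]'; python3 -c "
from bench import *
print(get_state()['joints'])"
```

```text
time_s: 4.35
position: [0.4818, 0.1131, 0.7655]
tool_rot: [-0.001, 0.127, 0.992, 0.003]
force: [1.0, -0.8, 1.3]
gripper_width: 0.995
[ 0.06654583  0.24353099  0.44694765  0.01054111  2.45188645 -1.24234648]
```

```bash
python3 -m jog '[{"x":0,"y":0,"z":-25,"twist":0,"gripper":85},{"x":0,"y":0,"z":-25,"twist":0,"gripper":85},{"x":0,"y":0,"z":-35,"twist":0,"gripper":85},{"x":0,"y":0,"z":-35,"twist":0,"gripper":85},{"x":0,"y":0,"z":-35,"twist":0,"gripper":85}]'; python3 -c "
from bench import *
print(get_state()['joints'])"
```

```text
time_s: 4.85
position: [0.4437, 0.103, 0.8311]
tool_rot: [0.018, 0.135, 0.991, 0.011]
force: [-0.7, -0.2, 0.1]
gripper_width: 0.995
[ 0.043824    0.36587358  0.08816395  0.03080676  2.64764568 -1.22869393]
```

```bash
python3 -m jog '[{"x":40,"y":0,"z":-20,"twist":0,"gripper":85},{"x":40,"y":0,"z":-20,"twist":0,"gripper":85},{"x":40,"y":0,"z":-20,"twist":0,"gripper":85},{"x":40,"y":0,"z":-20,"twist":0,"gripper":85},{"x":40,"y":0,"z":-20,"twist":0,"gripper":85}]'; python3 -c "
from bench import *
print(get_state()['joints'])"
```

```text
time_s: 5.35
position: [0.3056, 0.1849, 0.9003]
tool_rot: [0.102, 0.142, 0.984, 0.031]
force: [0.4, 2.1, 0.9]
gripper_width: 0.994
[ 0.36486565  0.19367612  0.08818114 -0.09459742  2.64785214 -1.00808168]
```

```bash
python3 - <<'E'
from h import *
s=load('scene1.png');t=load('top1.png')
S=lambda u,v:(230+u/4,140+v/3.75);T=lambda u,v:(160+u/3.3,90+v/3.3)
for n,a,b in [('butt',(46,478),(458,546)),('ferr',(152,443),(479,470)),('bladeL',(248,393),(476,391)),('bladeR',(270,428),(522,402))]:
    p,e=tri(s,S(*a),t,T(*b)); print(n,np.round(p,4),round(e,4))
# ray on plane check
print(onz(t,[T(458,546),T(479,470)],.02),onz(t,[T(476,391),T(522,402)],.04))
E
```

```text
butt [ 0.4462 -0.1104  0.0147] 0.0062
ferr [ 0.5145 -0.1562  0.027 ] 0.0033
bladeL [ 0.5993 -0.1838  0.0374] 0.0013
bladeR [ 0.5718 -0.2234  0.0363] 0.0023
[[ 0.44692162 -0.11064255  0.02      ]
 [ 0.51967666 -0.15909902  0.02      ]] [[ 0.59711528 -0.18267472  0.04      ]
 [ 0.57095408 -0.22285504  0.04      ]]
```

```bash
cat > to.py <<'E'
import sys;from h import *
from scipy.spatial.transform import Rotation as R
s=get_state();q=s['tool_rot'];M=R.from_quat([q[1],q[2],q[3],q[0]]).as_matrix()
t=np.array([float(a) for a in sys.argv[1:4]]) if len(sys.argv)>3 else s['position']
d=M.T@(t-s['position'])*1000
print('t',round(s['time_s'],2),'pos',np.round(s['position'],4),'x',np.round(M[:,0],3),'y',np.round(M[:,1],3),'z',np.round(M[:,2],3))
print('yaw-x',np.round(np.degrees(np.arctan2(-M[1,0],-M[0,0])),1),'lean az',np.round(np.degrees(np.arctan2(M[1,2],M[0,2])),1),'lean',np.round(np.degrees(np.arccos(-M[2,2])),1),'w',round(s['gripper_width'],3),'F',np.round(s['force'],1))
print('tool delta mm',np.round(d,1),'len',round(np.linalg.norm(d),1),'joints',np.round(s['joints'],2))
E
python3 to.py .461 -.12 .13
```

```text
t 5.35 pos [0.3056 0.1849 0.9003] x [-0.939  0.285 -0.193] y [0.272 0.958 0.091] z [ 0.211  0.032 -0.977]
yaw-x -16.9 lean az 8.8 lean 12.3 w 0.994 F [0.4 2.1 0.9]
tool delta mm [ -84.3 -319.4  775.4] len 842.9 joints [ 0.36  0.19  0.09 -0.09  2.65 -1.01]
```

```bash
python3 -m jog '[{"x":0,"y":0,"z":45,"twist":0.149,"gripper":60},{"x":0,"y":0,"z":45,"twist":0.149,"gripper":60},{"x":0,"y":0,"z":45,"twist":0,"gripper":60},{"x":0,"y":0,"z":45,"twist":0,"gripper":60},{"x":0,"y":0,"z":45,"twist":0,"gripper":60}]';  python3 to.py .461 -.12 .13
```

```text
time_s: 5.85
position: [0.3323, 0.1889, 0.7447]
tool_rot: [0.124, 0.231, 0.963, 0.058]
force: [0.4, -0.4, 0.9]
gripper_width: 0.699
t 5.85 pos [0.3323 0.1889 0.7447] x [-0.863  0.459 -0.213] y [0.43  0.887 0.169] z [ 0.266  0.054 -0.962]
yaw-x -28.0 lean az 11.5 lean 15.8 w 0.699 F [ 0.4 -0.4  0.9]
tool delta mm [-121.8 -322.5  609.1] len 699.9 joints [ 0.34 -0.31  1.07 -0.05  2.11 -0.79]
```

```bash
python3 -m jog '[{"x":-8,"y":-22,"z":42,"twist":0,"gripper":55},{"x":-8,"y":-22,"z":42,"twist":0,"gripper":55},{"x":-8,"y":-22,"z":42,"twist":0,"gripper":55},{"x":-8,"y":-22,"z":42,"twist":0,"gripper":55},{"x":-8,"y":-22,"z":42,"twist":0,"gripper":55}]'; python3 -m jog '[{"x":-8,"y":-22,"z":42,"twist":0,"gripper":55},{"x":-8,"y":-22,"z":42,"twist":0,"gripper":55},{"x":-8,"y":-22,"z":42,"twist":0,"gripper":55},{"x":-8,"y":-22,"z":42,"twist":0,"gripper":55},{"x":-8,"y":-22,"z":42,"twist":0,"gripper":55}]'; python3 to.py .461 -.12 .13
```

```text
time_s: 6.35
position: [0.3691, 0.0831, 0.5394]
tool_rot: [0.141, 0.229, 0.961, 0.065]
force: [0.2, 0.1, 0.3]
gripper_width: 0.645
time_s: 6.85
position: [0.4214, -0.0254, 0.3393]
tool_rot: [0.16, 0.231, 0.957, 0.065]
force: [0.0, -0.0, 0.7]
gripper_width: 0.644
t 6.85 pos [ 0.4214 -0.0254  0.3393] x [-0.842  0.463 -0.276] y [0.422 0.885 0.199] z [ 0.337  0.051 -0.94 ]
yaw-x -28.8 lean az 8.6 lean 19.9 w 0.644 F [ 0.  -0.   0.7]
tool delta mm [ -19.3 -108.6  205.3] len 233.1 joints [-0.39 -0.65  2.1   0.18  1.39 -1.49]
```

```bash
python3 -m jog '[{"x":-4,"y":-22,"z":41,"twist":0,"gripper":55},{"x":-4,"y":-22,"z":41,"twist":0,"gripper":55},{"x":-4,"y":-22,"z":41,"twist":0,"gripper":55},{"x":-4,"y":-22,"z":41,"twist":0,"gripper":55},{"x":0,"y":-10,"z":20,"twist":0.09,"gripper":55}]'; python3 to.py .463 -.121 .06; python3 - <<'E'
from h import *
snap('scene','scene2.png');snap('wrist','wrist2.png');snap('top','top2.png')
E
```

```text
time_s: 7.35
position: [0.4618, -0.1193, 0.1612]
tool_rot: [0.173, 0.276, 0.943, 0.069]
force: [-0.5, 0.1, 0.1]
gripper_width: 0.642
t 7.35 pos [ 0.4618 -0.1193  0.1612] x [-0.787  0.545 -0.288] y [0.498 0.838 0.225] z [ 0.364  0.034 -0.931]
yaw-x -34.7 lean az 5.3 lean 21.5 w 0.642 F [-0.5  0.1  0.1]
tool delta mm [ 27.4 -23.6  94.6] len 101.2 joints [-0.58 -0.36  2.26  0.28  0.97 -1.71]
```

View pics/wrist2.png

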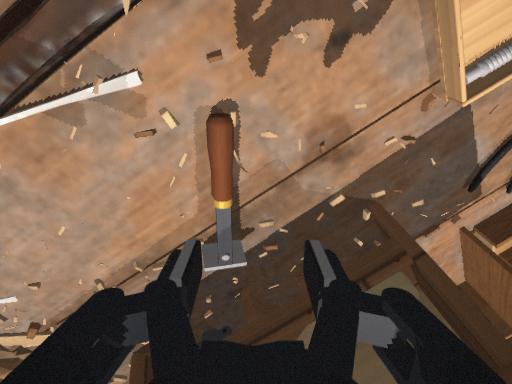

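View pics/scene2.png

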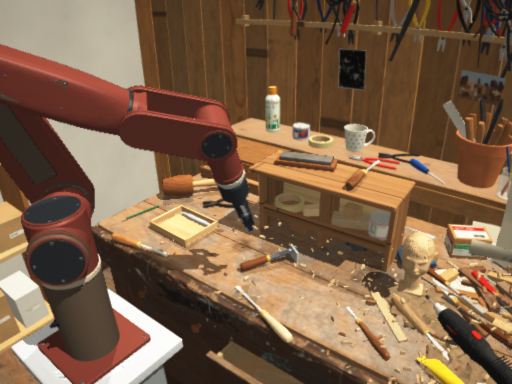

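```bash
python3 - <<'E'
from h import *
w=load('wrist2.png');r=lambda x:np.round(x,4)
print('butt',r(onz(w,[(219,116),(222,204)],.02)),'blade top',r(onz(w,[(202,270),(246,263)],.01)))
import cv2
a=w['pixels'][200:384,140:400][:,:,::-1]
cv2.imwrite('pics/c6.png',cv2.resize((np.clip(a/110.,0,1)**0.6*255).astype('uint8'),None,fx=3,fy=3,interpolation=cv2.INTER_CUBIC))
E
```

```text
butt [[ 0.4408 -0.1043  0.02  ]
 [ 0.5223 -0.1571  0.02  ]] blade top [[ 0.6002 -0.2409  0.01  ]
 [ 0.6316 -0.1916  0.01  ]]
```

View pics/c6.png

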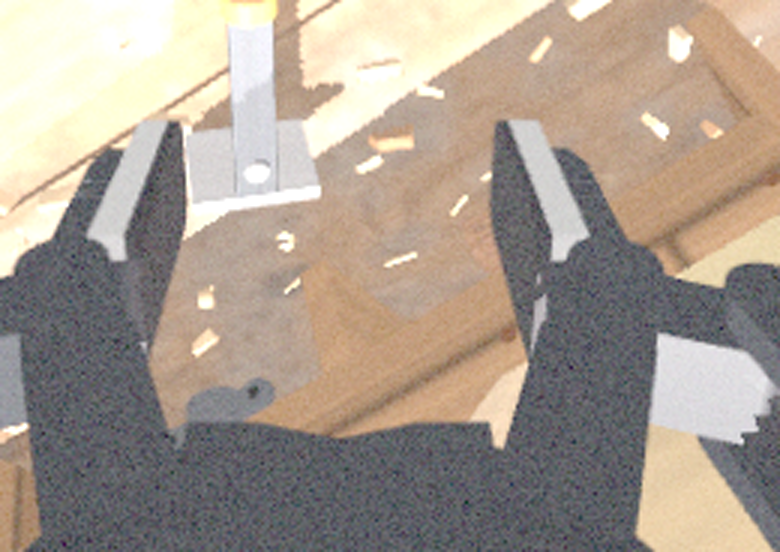

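```bash
python3 -m jog '[{"x":12,"y":-10,"z":38,"twist":0,"gripper":50},{"x":12,"y":-10,"z":38,"twist":0,"gripper":50},{"x":0,"y":0,"z":0,"twist":0,"gripper":50}]'; python3 to.py .467 -.123 .018
```

```text
time_s: 7.8
position: [0.4689, -0.1229, 0.0924]
tool_rot: [0.184, 0.27, 0.943, 0.066]
force: [-1.0, 0.1, -1.1]
gripper_width: 0.586
t 7.8 pos [ 0.4689 -0.1229  0.0924] x [-0.787  0.534 -0.31 ] y [0.485 0.845 0.224] z [ 0.382  0.025 -0.924]
yaw-x -34.2 lean az 3.8 lean 22.5 w 0.586 F [-1.   0.1 -1.1]
tool delta mm [ 24.5 -17.6  68. ] len 74.4 joints [-0.58 -0.24  2.31  0.34  0.78 -1.8 ]
```

```bash
python3 -m jog '[{"x":9,"y":-6,"z":24,"twist":0,"gripper":50},{"x":9,"y":-6,"z":24,"twist":0,"gripper":50},{"x":5,"y":-4,"z":14,"twist":0,"gripper":50},{"x":0,"y":0,"z":0,"twist":0,"gripper":50}]'; python3 to.py .467 -.123 .014; python3 - <<'E'
from h import *
snap('scene','scene3.png');snap('wrist','wrist3.png')
E
```

```text
time_s: 8.2
position: [0.4791, -0.1268, 0.0409]
tool_rot: [0.196, 0.264, 0.942, 0.064]
force: [0.5, 0.5, 0.2]
gripper_width: 0.584
t 8.2 pos [ 0.4791 -0.1268  0.0409] x [-0.783  0.523 -0.335] y [0.473 0.852 0.224] z [ 0.403  0.017 -0.915]
yaw-x -33.7 lean az 2.4 lean 23.8 w 0.584 F [0.5 0.5 0.2]
tool delta mm [20.4 -8.5 19.8] len 29.7 joints [-0.58 -0.1   2.33  0.42  0.62 -1.91]
```

View pics/wrist3.png

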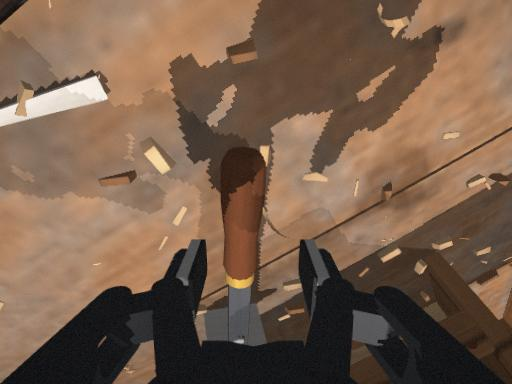

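```bash
python3 -m jog '[{"x":11,"y":-3,"z":9,"twist":0,"gripper":50},{"x":11,"y":-3,"z":9,"twist":0,"gripper":50},{"x":4,"y":-2,"z":5,"twist":0,"gripper":45},{"x":0,"y":0,"z":0,"twist":0,"gripper":45}]'; python3 to.py .467 -.123 .014; python3 - <<'E'
from h import *
snap('scene','scene3.png');snap('wrist','wrist3.png')
E
```

```text
time_s: 8.7
position: [0.4699, -0.1226, 0.0168]
tool_rot: [0.204, 0.262, 0.941, 0.062]
force: [-0.3, -0.2, -0.0]
gripper_width: 0.525
t 8.7 pos [ 0.4699 -0.1226  0.0168] x [-0.779  0.519 -0.351] y [0.469 0.855 0.223] z [ 0.416  0.01  -0.909]
yaw-x -33.7 lean az 1.3 lean 24.6 w 0.525 F [-0.3 -0.2 -0. ]
tool delta mm [ 3.  -2.3  1.4] len 4.0 joints [-0.59 -0.08  2.37  0.48  0.54 -1.99]
```

View pics/wrist3.png

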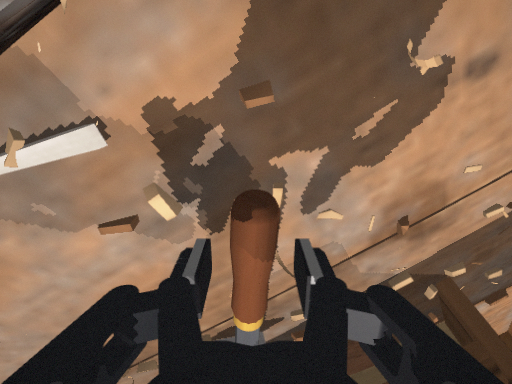

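```bash
python3 -m jog '[{"x":0,"y":0,"z":2,"twist":0,"gripper":29},{"x":0,"y":0,"z":0,"twist":0,"gripper":29},{"x":0,"y":0,"z":0,"twist":-0.12,"gripper":29},{"x":0,"y":0,"z":0,"twist":-0.12,"gripper":29},{"x":0,"y":0,"z":0,"twist":-0.12,"gripper":29}]' 20; python3 to.py .467 -.123 .014; python3 - <<'E'
from h import *
snap('scene','scene4.png');snap('wrist','wrist4.png')
E
```

```text
time_s: 9.3
position: [0.4742, -0.1244, 0.0182]
tool_rot: [0.214, 0.084, 0.973, 0.022]
force: [0.0, 2.5, 4.1]
gripper_width: 0.336
t 9.3 pos [ 0.4742 -0.1244  0.0182] x [-0.894  0.174 -0.413] y [0.154 0.985 0.08 ] z [ 0.421  0.007 -0.907]
yaw-x -11.0 lean az 1.0 lean 24.9 w 0.336 F [0.  2.5 4.1]
tool delta mm [ 8.4 -0.1  0.8] len 8.5 joints [-0.59 -0.07  2.36  0.48  0.54 -2.36]
```

View pics/wrist4.png

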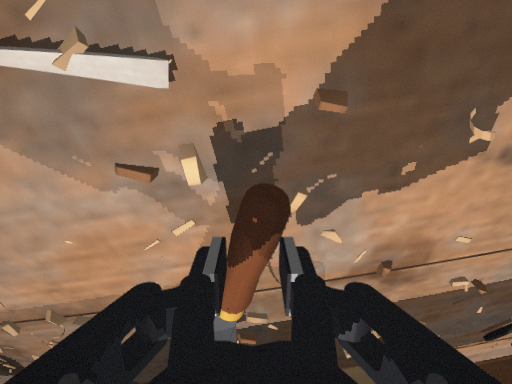

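```bash
python3 - <<'E'
from h import *
w=load('wrist4.png');b,f=onz(w,[(266,192),(232,316)],.02);print(b,f,np.degrees(np.arctan2((f-b)[1],(f-b)[0])),np.linalg.norm(f-b))
E
```

```text
[ 0.43120832 -0.11210352  0.02      ] [ 0.54755882 -0.15070229  0.02      ] -18.35303762855281 0.12258589656423294
```

View pics/scene4.png

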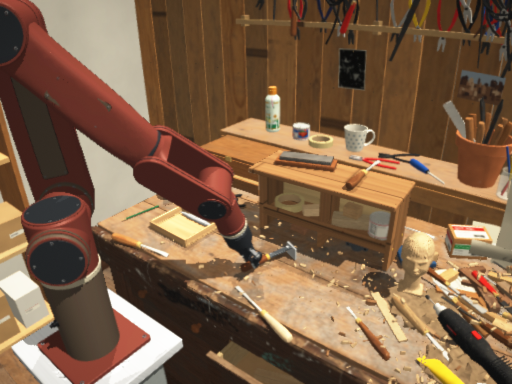

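```bash
python3 -m jog '[{"x":6,"y":0,"z":4,"twist":0.07,"gripper":29},{"x":6,"y":0,"z":4,"twist":0,"gripper":29},{"x":0,"y":0,"z":0,"twist":0,"gripper":29}]' 20; python3 to.py .467 -.123 .009; python3 - <<'E'
from h import *
snap('wrist','wrist5.png')
E
```

```text
time_s: 9.7
position: [0.4679, -0.1224, 0.0067]
tool_rot: [0.214, 0.124, 0.968, 0.031]
force: [-0.6, -0.8, -0.7]
gripper_width: 0.339
t 9.7 pos [ 0.4679 -0.1224  0.0067] x [-0.877  0.254 -0.407] y [0.227 0.967 0.112] z [ 0.423  0.006 -0.906]
yaw-x -16.1 lean az 0.8 lean 25.0 w 0.339 F [-0.6 -0.8 -0.7]
tool delta mm [-0.3 -0.5 -2.5] len 2.6 joints [-0.59 -0.06  2.38  0.52  0.51 -2.32]
```

View pics/wrist5.png

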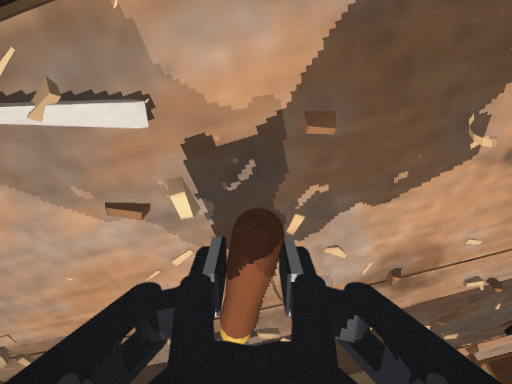

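Close on the grip.

```bash
python3 -m jog '[{"x":0,"y":0,"z":0,"twist":0,"gripper":10},{"x":0,"y":0,"z":0,"twist":0,"gripper":10},{"x":0,"y":0,"z":0,"twist":0,"gripper":10},{"x":0,"y":0,"z":0,"twist":0,"gripper":10}]' 40; python3 to.py; python3 - <<'E'
from h import *
snap('wrist','wrist6.png');snap('scene','scene6.png');snap('top','top6.png')
E
```

```text
time_s: 10.15
position: [0.4689, -0.1231, 0.0082]
tool_rot: [0.215, 0.124, 0.968, 0.03]
force: [-1.0, 0.1, 0.8]
gripper_width: 0.257
t 10.15 pos [ 0.4689 -0.1231  0.0082] x [-0.877  0.253 -0.409] y [0.227 0.967 0.112] z [ 0.424  0.005 -0.906]
yaw-x -16.1 lean az 0.7 lean 25.1 w 0.257 F [-1.   0.1  0.8]
tool delta mm [0. 0. 0.] len 0.0 joints [-0.59 -0.06  2.38  0.51  0.51 -2.32]
```

View pics/top6.png

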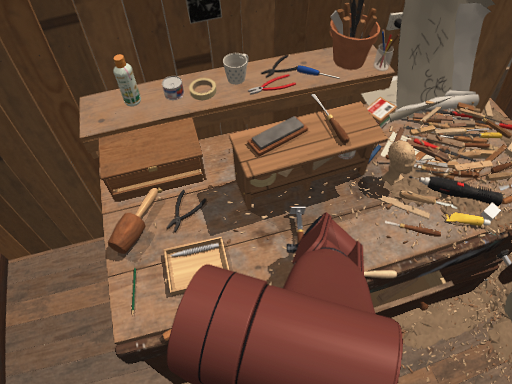

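```bash
python3 - <<'E'
import cv2,numpy as np
a=cv2.imread('pics/scene6.png')[180:300,220:420]
cv2.imwrite('pics/c7.png',cv2.resize((np.clip(a/190.,0,1)**0.6*255).astype('uint8'),None,fx=4,fy=4,interpolation=cv2.INTER_CUBIC))
E
```

```text
(no output)
```

View pics/c7.png

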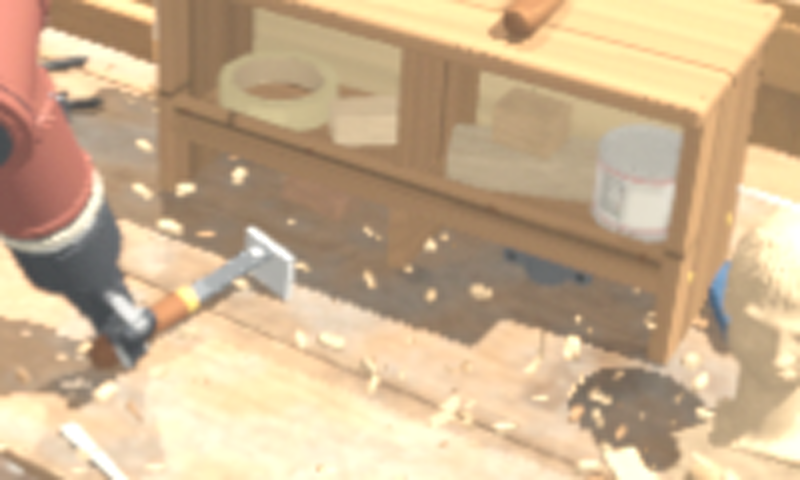

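```bash
python3 - <<'E'
from h import *
s=load('scene6.png');P=lambda u,v:(220+u/4,180+v/4);r=lambda x:np.round(x,4)
print('blade top',r(onz(s,[P(249,230),P(293,260)],.04)),'bot right',r(onz(s,[P(289,300)],0)))
b=onz(s,[P(249,230),P(293,260)],.04).mean(0);print(b)
print('hub bottom',r(onz(s,[P(548,286)],0)),'ears',r(onz(s,[P(506,258),P(587,276)],.005)))
E
python3 - <<'E'
import cv2
a=cv2.imread('pics/top6.png')[190:260,260:330]
cv2.imwrite('pics/c8.png',cv2.resize(a,None,fx=8,fy=8,interpolation=cv2.INTER_CUBIC))
E
```

```text
blade top [[ 0.6128 -0.1384  0.04  ]
 [ 0.5984 -0.1896  0.04  ]] bot right [[ 0.5995 -0.1862  0.    ]]
[ 0.605612   -0.16395976  0.04      ]
hub bottom [[ 0.7346 -0.3433  0.    ]] ears [[ 0.7437 -0.3011  0.005 ]
 [ 0.7584 -0.3655  0.005 ]]
```

View pics/c8.png

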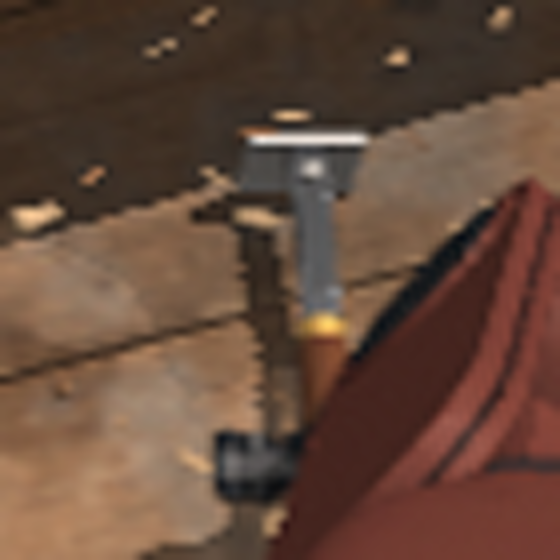

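```bash
python3 - <<'E'
from h import *
w=load('wrist1.png');r=lambda x:np.round(x,3)
print('handle..tip',r(onz(w,[(152,88),(250,103),(330,120),(358,125)],.01)))
print('brown chisel',r(onz(w,[(12,185),(108,225),(150,235)],.01)),'ruler',r(onz(w,[(40,235),(120,280)],.0)))
s=load('scene1.png');print(r(onz(s,[(238,288),(290,338),(345,308),(388,355),(372,292),(403,338)],.01)))
E
python3 to.py .5133 -.368 .0112
```

```text
handle..tip [[ 0.296 -0.38   0.01 ]
 [ 0.333 -0.269  0.01 ]
 [ 0.368 -0.176  0.01 ]
 [ 0.379 -0.142  0.01 ]]
brown chisel [[ 0.38  -0.602  0.01 ]
 [ 0.458 -0.488  0.01 ]
 [ 0.482 -0.434  0.01 ]] ruler [[ 0.461 -0.601  0.   ]
 [ 0.552 -0.506  0.   ]]
[[ 0.369 -0.158  0.01 ]
 [ 0.302 -0.377  0.01 ]
 [ 0.472 -0.435  0.01 ]
 [ 0.389 -0.591  0.01 ]
 [ 0.571 -0.467  0.01 ]
 [ 0.459 -0.6    0.01 ]]
t 10.3 pos [ 0.4689 -0.1231  0.0082] x [-0.877  0.253 -0.409] y [0.227 0.967 0.112] z [ 0.424  0.005 -0.906]
yaw-x -16.1 lean az 0.7 lean 25.1 w 0.255 F [-1.   0.8  2.2]
tool delta mm [-102.2 -226.5   14.7] len 248.9 joints [-0.59 -0.06  2.38  0.51  0.51 -2.32]
```

```bash
python3 -m jog '[{"x":0,"y":0,"z":0,"twist":0,"gripper":30},{"x":0,"y":0,"z":0,"twist":0.1,"gripper":30},{"x":0,"y":0,"z":0,"twist":0.09,"gripper":29},{"x":0,"y":0,"z":0,"twist":0,"gripper":10},{"x":0,"y":0,"z":0,"twist":0,"gripper":10}]' 60; python3 -m jog '[{"x":0,"y":0,"z":0,"twist":0,"gripper":10}]'; python3 to.py .4689 -.1231 .0112;  python3 - <<'E'
from h import *
import cv2
s=snap('scene','scene7.png')
cv2.imwrite('pics/c9.png',cv2.resize(s['pixels'][210:290,225:325,::-1],None,fx=7,fy=7,interpolation=cv2.INTER_CUBIC))
E
```

```text
time_s: 10.8
position: [0.4729, -0.1262, 0.0116]
tool_rot: [0.215, 0.217, 0.951, 0.049]
force: [-2.3, 1.5, 2.5]
gripper_width: 0.25
time_s: 10.9
position: [0.4734, -0.1265, 0.0122]
tool_rot: [0.216, 0.217, 0.951, 0.048]
force: [-1.5, 0.6, 1.2]
gripper_width: 0.245
t 10.9 pos [ 0.4734 -0.1265  0.0122] x [-0.813  0.433 -0.39 ] y [0.391 0.902 0.186] z [ 0.432 -0.001 -0.902]
yaw-x -28.0 lean az -0.2 lean 25.6 w 0.245 F [-1.5  0.6  1.2]
tool delta mm [ 5.5  1.1 -1.1] len 5.7 joints [-0.59 -0.06  2.37  0.51  0.51 -2.13]
```

View pics/c9.png

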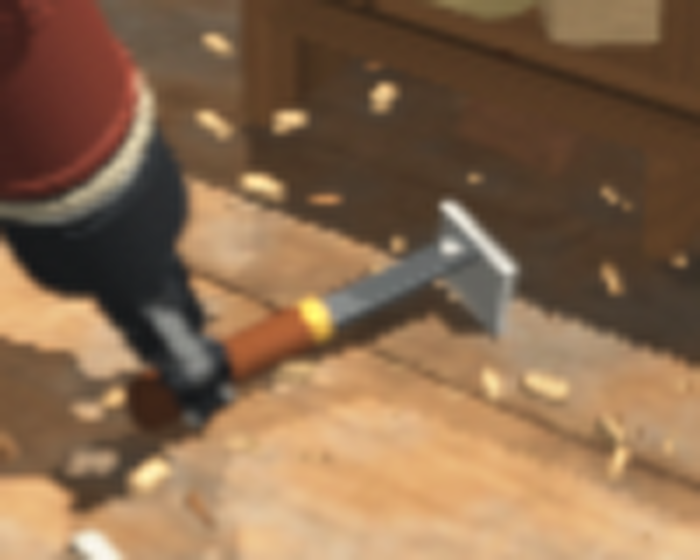

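```bash
python3 - <<'E'
from h import *
s=load('scene7.png');P=lambda u,v:(225+u/7,210+v/7)
a=onz(s,[P(443,204),P(516,270)],.04);print(a,a.mean(0),np.degrees(np.arctan2(*(a[0]-a[1])[:2]))*-1,np.linalg.norm(a[0]-a[1]),onz(s,[P(500,334)],0))
E
python3 to.py .520 -.345 .016
```

```text
[[ 0.61628069 -0.15908752  0.04      ]
 [ 0.59215779 -0.21352928  0.04      ]] [ 0.60421924 -0.1863084   0.04      ] -23.897915224093694 0.05954678249322445 [[ 0.59515671 -0.20458293  0.        ]]
t 10.95 pos [ 0.4734 -0.1266  0.0122] x [-0.813  0.433 -0.39 ] y [0.391 0.901 0.186] z [ 0.432 -0.002 -0.902]
yaw-x -28.0 lean az -0.2 lean 25.6 w 0.252 F [ 0.1 -0.8  1.4]
tool delta mm [-133.9 -178.    17. ] len 223.4 joints [-0.59 -0.06  2.37  0.51  0.51 -2.13]
```

```bash
python3 -m jog '[{"x":-20,"y":-28,"z":2,"twist":0,"gripper":10},{"x":-20,"y":-28,"z":2,"twist":0,"gripper":10},{"x":-20,"y":-28,"z":2,"twist":0,"gripper":10},{"x":-20,"y":-28,"z":2,"twist":0,"gripper":10},{"x":0,"y":0,"z":0,"twist":0,"gripper":10}]'; python3 to.py .518 -.350 .015
```

```text
time_s: 11.45
position: [0.4983, -0.2633, 0.0136]
tool_rot: [0.215, 0.213, 0.952, 0.05]
force: [1.0, 0.8, -1.5]
gripper_width: 0.248
t 11.45 pos [ 0.4983 -0.2633  0.0136] x [-0.818  0.426 -0.387] y [0.383 0.905 0.186] z [ 0.43   0.004 -0.903]
yaw-x -27.5 lean az 0.5 lean 25.5 w 0.248 F [ 1.   0.8 -1.5]
tool delta mm [-53.6 -70.7   6.9] len 89.0 joints [-0.82  0.15  2.15  0.58  0.61 -2.39]
```

```bash
python3 -m jog '[{"x":-19,"y":-24,"z":2,"twist":0,"gripper":10},{"x":-19,"y":-24,"z":2,"twist":0,"gripper":10},{"x":-17,"y":-24,"z":2,"twist":0,"gripper":10},{"x":0,"y":0,"z":0,"twist":0,"gripper":10}]'; python3 to.py .518 -.350 .015;  python3 - <<'E'
from h import *
import cv2
s=snap('scene','scene8.png');snap('wrist','wrist8.png');snap('top','top8.png')
cv2.imwrite('pics/c10.png',cv2.resize((np.clip(s['pixels'][190:310,270:420,::-1]/190.,0,1)**0.6*255).astype('uint8'),None,fx=5,fy=5,interpolation=cv2.INTER_CUBIC))
E
```

```text
time_s: 11.85
position: [0.517, -0.3506, 0.0128]
tool_rot: [0.212, 0.211, 0.953, 0.053]
force: [1.2, -0.6, 0.3]
gripper_width: 0.246
t 11.85 pos [ 0.517  -0.3506  0.0128] x [-0.821  0.425 -0.381] y [0.38  0.905 0.19 ] z [ 0.426  0.011 -0.905]
yaw-x -27.4 lean az 1.5 lean 25.2 w 0.246 F [ 1.2 -0.6  0.3]
tool delta mm [-1.4  1.4 -1.6] len 2.5 joints [-0.91  0.3   1.96  0.57  0.69 -2.45]
```

View pics/c10.png

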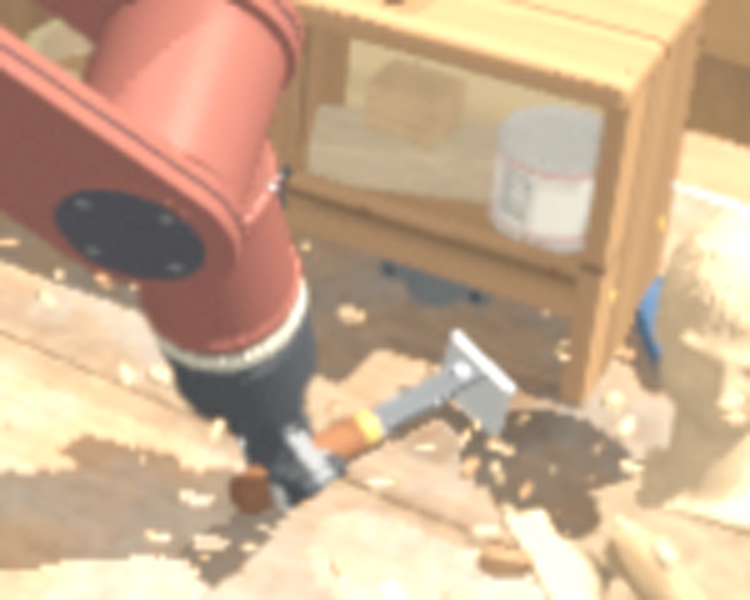

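View pics/wrist8.png

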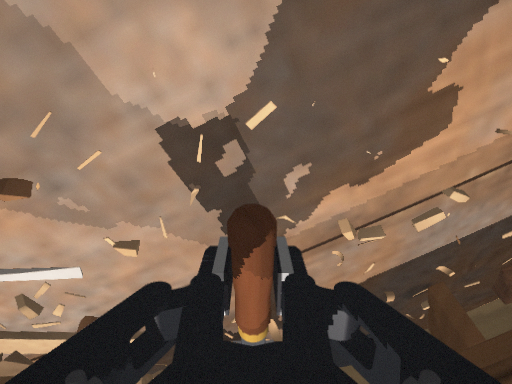

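```bash
cat > blade.py <<'E'
import sys;from h import *
E
python3 - <<'E'
from h import *
s=load('scene8.png');P=lambda u,v:(270+u/5,190+v/5);r=lambda x:np.round(x,4)
a=onz(s,[P(457,331),P(514,388)],.042);print('blade',r(a),r(a.mean(0)),'bot',r(onz(s,[P(500,433)],0.003)))
print('post',r(onz(s,[P(565,398),P(585,405)],0)))
print('nut hub',r(onz(s,[P(437,305)],0)+[[.0158,.0063,0]]),'ear ends',r(onz(s,[P(387,275),P(476,303)],.0)),r(onz(s,[P(383,262),P(487,297)],.019)))
E
```

```text
blade [[ 0.6643 -0.3871  0.042 ]
 [ 0.633  -0.4375  0.042 ]] [ 0.6487 -0.4123  0.042 ] bot [[ 0.6384 -0.4314  0.003 ]]
post [[ 0.695  -0.4483  0.    ]
 [ 0.6955 -0.4609  0.    ]]
nut hub [[ 0.7537 -0.3369  0.    ]] ear ends [[ 0.7496 -0.3018  0.    ]
 [ 0.7543 -0.3627  0.    ]] [[ 0.7355 -0.3042  0.019 ]
 [ 0.7383 -0.3753  0.019 ]]
```

```bash
python3 -m jog '[{"x":-18,"y":9,"z":9,"twist":0,"gripper":10},{"x":-18,"y":9,"z":9,"twist":0,"gripper":10},{"x":-18,"y":9,"z":9,"twist":0,"gripper":10},{"x":0,"y":0,"z":0,"twist":0,"gripper":10}]'; python3 to.py .645 -.348 .014
```

```text
time_s: 12.4
position: [0.5816, -0.339, 0.0123]
tool_rot: [0.209, 0.21, 0.953, 0.056]
force: [0.7, -0.5, 0.9]
gripper_width: 0.248
t 12.4 pos [ 0.5816 -0.339   0.0123] x [-0.824  0.424 -0.375] y [0.377 0.905 0.194] z [ 0.422  0.019 -0.906]
yaw-x -27.2 lean az 2.6 lean 25.0 w 0.248 F [ 0.7 -0.5  0.9]
tool delta mm [-56.7  16.1  25.1] len 64.1 joints [-0.81  0.38  1.85  0.53  0.68 -2.32]
```

```bash
python3 -m jog '[{"x":-4,"y":-11,"z":0,"twist":0,"gripper":10},{"x":-10,"y":2,"z":5,"twist":0,"gripper":10},{"x":0,"y":0,"z":0,"twist":0,"gripper":10}]'; python3 to.py .647 -.350 .014
python3 - <<'E'
from h import *
import cv2
s=snap('scene','scene9.png');w=snap('wrist','wrist9.png')
g=lambda a,f:cv2.resize((np.clip(a[:,:,::-1]/150.,0,1)**0.6*255).astype('uint8'),None,fx=f,fy=f,interpolation=cv2.INTER_CUBIC)
cv2.imwrite('pics/c11.png',g(s['pixels'][210:300,310:410],7))
E
```

```text
time_s: 12.7
position: [0.5909, -0.349, 0.0121]
tool_rot: [0.208, 0.207, 0.954, 0.058]
force: [2.0, -0.7, 2.3]
gripper_width: 0.246
t 12.7 pos [ 0.5909 -0.349   0.0121] x [-0.827  0.42  -0.373] y [0.372 0.907 0.196] z [ 0.421  0.024 -0.907]
yaw-x -26.9 lean az 3.2 lean 25.0 w 0.246 F [ 2.  -0.7  2.3]
tool delta mm [-47.5  20.3  21.9] len 56.1 joints [-0.81  0.41  1.81  0.52  0.7  -2.32]
```

View pics/c11.png

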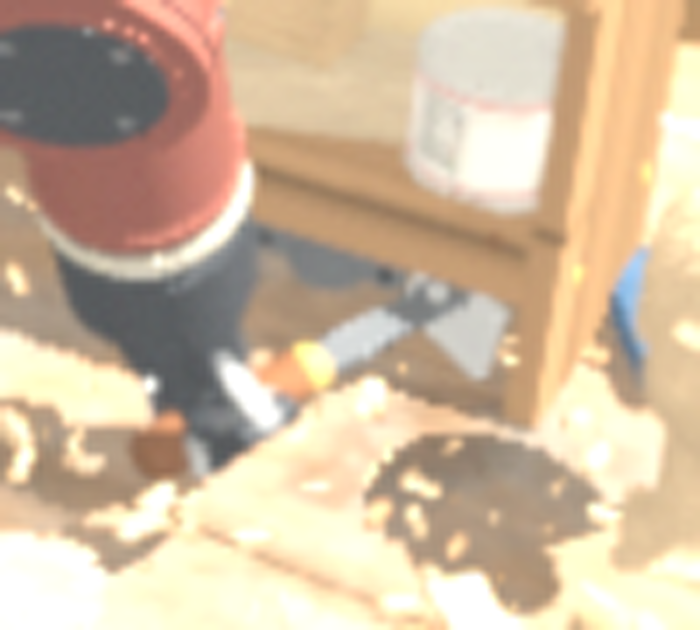

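```bash
python3 -m jog '[{"x":-15,"y":4,"z":7,"twist":0,"gripper":10},{"x":-15,"y":4,"z":7,"twist":0,"gripper":10},{"x":-15,"y":4,"z":7,"twist":0,"gripper":10},{"x":0,"y":0,"z":0,"twist":0,"gripper":10}]'; python3 to.py .647 -.350 .013
python3 - <<'E'
from h import *
import cv2
s=snap('scene','scene10.png')
g=lambda a,f:cv2.resize((np.clip(a[:,:,::-1]/150.,0,1)**0.6*255).astype('uint8'),None,fx=f,fy=f,interpolation=cv2.INTER_CUBIC)
cv2.imwrite('pics/c12.png',g(s['pixels'][210:300,310:410],7))
E
```

```text
time_s: 13.2
position: [0.6371, -0.3555, 0.0118]
tool_rot: [0.206, 0.208, 0.954, 0.059]
force: [0.9, -1.1, 1.0]
gripper_width: 0.251
t 13.2 pos [ 0.6371 -0.3555  0.0118] x [-0.829  0.421 -0.368] y [0.373 0.907 0.197] z [ 0.417  0.026 -0.909]
yaw-x -26.9 lean az 3.6 lean 24.7 w 0.251 F [ 0.9 -1.1  1. ]
tool delta mm [-6.4  8.9  3.2] len 11.4 joints [-0.76  0.49  1.69  0.49  0.71 -2.23]
```

View pics/c12.png

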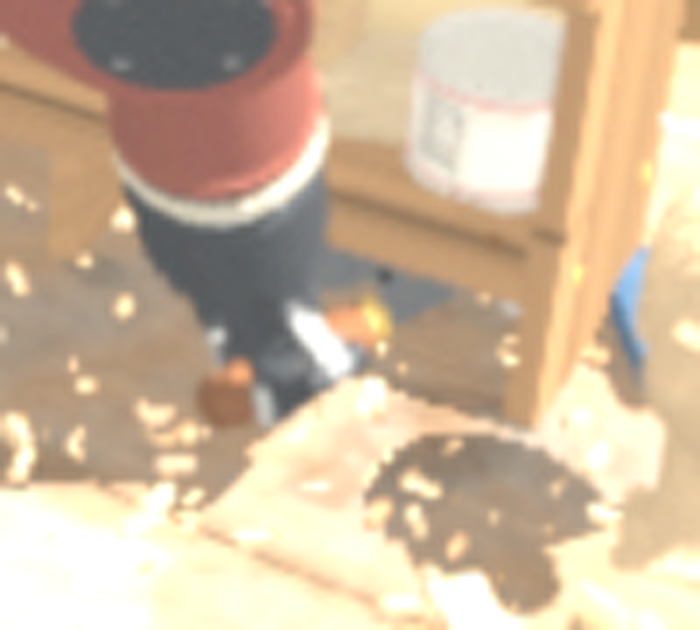

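```bash
python3 -m jog '[{"x":-16,"y":6,"z":8,"twist":0,"gripper":10},{"x":0,"y":0,"z":0,"twist":0,"gripper":10}]'; python3 to.py .658 -.293 .013; python3 -m jog '[{"x":4,"y":10,"z":1,"twist":0,"gripper":10},{"x":4,"y":14,"z":1,"twist":0,"gripper":10},{"x":0,"y":0,"z":0,"twist":0,"gripper":10}]'; python3 to.py .658 -.293 .013
```

```text
time_s: 13.45
position: [0.653, -0.3559, 0.0116]
tool_rot: [0.204, 0.208, 0.955, 0.059]
force: [2.7, -0.7, 3.0]
gripper_width: 0.249
t 13.45 pos [ 0.653  -0.3559  0.0116] x [-0.83   0.421 -0.366] y [0.373 0.907 0.198] z [ 0.415  0.028 -0.909]
yaw-x -26.9 lean az 3.9 lean 24.6 w 0.249 F [ 2.7 -0.7  3. ]
tool delta mm [21.8 59.1  2.6] len 63.1 joints [-0.74  0.52  1.65  0.47  0.72 -2.2 ]
time_s: 13.75
position: [0.6541, -0.3296, 0.0115]
tool_rot: [0.204, 0.209, 0.954, 0.059]
force: [2.8, 2.6, 5.0]
gripper_width: 0.251
t 13.75 pos [ 0.6541 -0.3296  0.0115] x [-0.829  0.423 -0.366] y [0.375 0.906 0.198] z [ 0.415  0.027 -0.909]
yaw-x -27.0 lean az 3.7 lean 24.6 w 0.251 F [2.8 2.6 5. ]
tool delta mm [11.7 34.9  1.2] len 36.9 joints [-0.71  0.49  1.69  0.47  0.7  -2.17]
```

```bash
python3 -m jog '[{"x":1,"y":0,"z":-2,"twist":0,"gripper":10}]'; python3 to.py .658 -.293 .014
python3 - <<'E'
from h import *
import cv2
s=snap('scene','scene11.png')
g=lambda a,f:cv2.resize((np.clip(a[:,:,::-1]/150.,0,1)**0.6*255).astype('uint8'),None,fx=f,fy=f,interpolation=cv2.INTER_CUBIC)
cv2.imwrite('pics/c13.png',g(s['pixels'][210:300,310:410],7))
E
```

```text
time_s: 13.85
position: [0.6517, -0.3275, 0.0123]
tool_rot: [0.204, 0.209, 0.955, 0.059]
force: [0.7, -1.5, 0.3]
gripper_width: 0.25
t 13.85 pos [ 0.6517 -0.3275  0.0123] x [-0.83   0.423 -0.364] y [0.374 0.906 0.198] z [ 0.414  0.028 -0.91 ]
yaw-x -27.0 lean az 3.9 lean 24.5 w 0.25 F [ 0.7 -1.5  0.3]
tool delta mm [ 8.8 34.   2.1] len 35.1 joints [-0.71  0.49  1.7   0.47  0.7  -2.17]
```

View pics/c13.png

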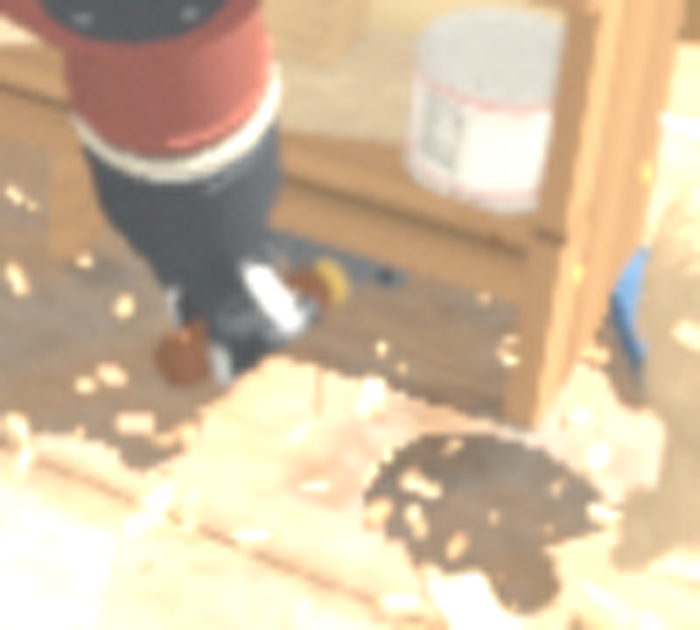

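```bash
python3 -m jog '[{"x":2,"y":15,"z":2,"twist":0,"gripper":10},{"x":2,"y":15,"z":2,"twist":0,"gripper":10},{"x":0,"y":0,"z":0,"twist":0,"gripper":10}]'; python3 to.py .658 -.293 .014
python3 - <<'E'
from h import *
import cv2
s=snap('scene','scene12.png')
w=snap('wrist','wrist12.png')
t=snap('top','top12.png')
g=lambda a,f:cv2.resize((np.clip(a[:,:,::-1]/150.,0,1)**0.6*255).astype('uint8'),None,fx=f,fy=f,interpolation=cv2.INTER_CUBIC)
cv2.imwrite('pics/c14.png',g(s['pixels'][210:300,310:410],7))
E
```

```text
time_s: 14.2
position: [0.6597, -0.295, 0.0117]
tool_rot: [0.202, 0.209, 0.955, 0.06]
force: [0.4, 2.3, 3.6]
gripper_width: 0.251
t 14.2 pos [ 0.6597 -0.295   0.0117] x [-0.831  0.424 -0.361] y [0.375 0.905 0.199] z [ 0.411  0.03  -0.911]
yaw-x -27.0 lean az 4.2 lean 24.3 w 0.251 F [0.4 2.3 3.6]
tool delta mm [ 1.4  1.6 -2.7] len 3.4 joints [-0.66  0.47  1.73  0.46  0.67 -2.12]
```

View pics/c14.png

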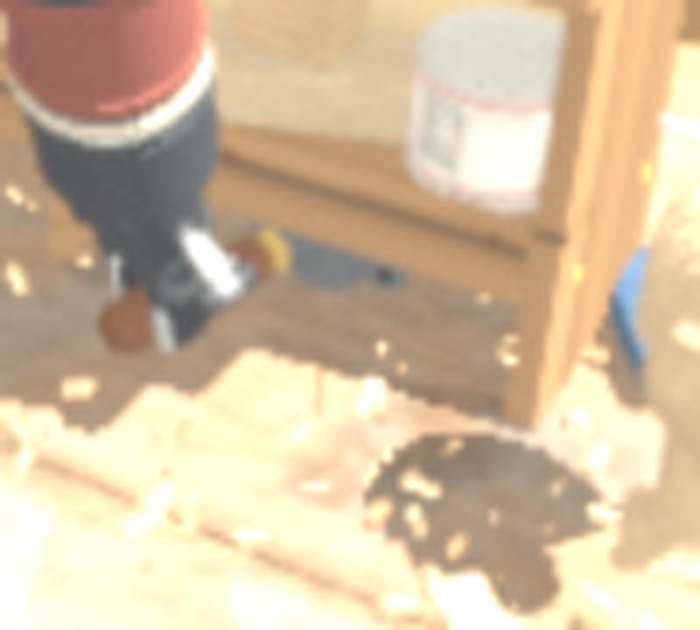

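```bash
python3 -m jog '[{"x":12,"y":1,"z":-5,"twist":0,"gripper":10},{"x":12,"y":1,"z":-5,"twist":0,"gripper":10},{"x":12,"y":1,"z":-5,"twist":0,"gripper":10},{"x":12,"y":1,"z":-5,"twist":0,"gripper":10},{"x":0,"y":0,"z":0,"twist":0,"gripper":10}]'; python3 to.py .529 -.229 .012
python3 - <<'E'
from h import *
import cv2
s=snap('scene','scene13.png')
w=snap('wrist','wrist13.png')
g=lambda a,f:cv2.resize((np.clip(a[:,:,::-1]/150.,0,1)**0.6*255).astype('uint8'),None,fx=f,fy=f,interpolation=cv2.INTER_CUBIC)
cv2.imwrite('pics/c15.png',g(s['pixels'][200:290,270:370],7))
E
```

```text
time_s: 14.85
position: [0.6106, -0.2742, 0.012]
tool_rot: [0.201, 0.21, 0.955, 0.059]
force: [-1.6, 2.1, 1.8]
gripper_width: 0.253
t 14.85 pos [ 0.6106 -0.2742  0.012 ] x [-0.831  0.425 -0.36 ] y [0.377 0.905 0.198] z [ 0.41   0.029 -0.912]
yaw-x -27.1 lean az 4.0 lean 24.2 w 0.253 F [-1.6  2.1  1.8]
tool delta mm [ 87.   10.1 -32.1] len 93.3 joints [-0.68  0.37  1.87  0.48  0.65 -2.17]
```

View pics/c15.png

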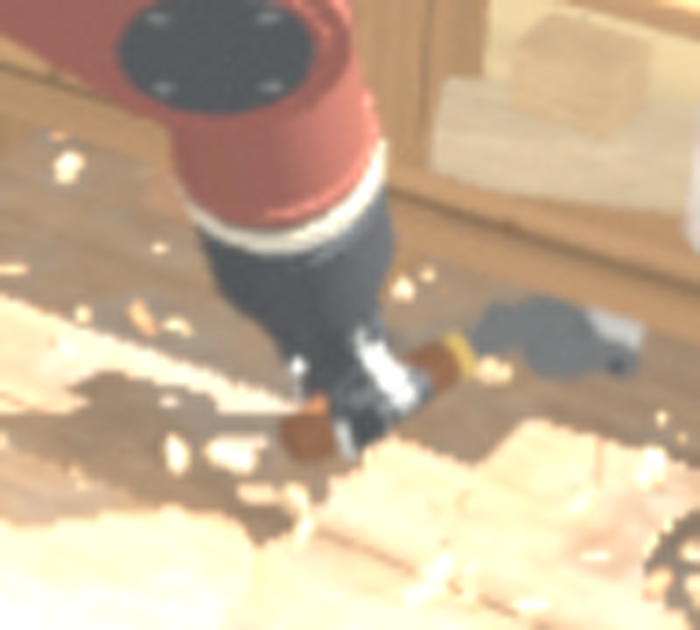

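```bash
python3 -m jog '[{"x":12,"y":1,"z":-5,"twist":0,"gripper":10},{"x":12,"y":1,"z":-5,"twist":0,"gripper":10},{"x":12,"y":1,"z":-5,"twist":0,"gripper":10},{"x":12,"y":1,"z":-5,"twist":0,"gripper":10},{"x":12,"y":1,"z":-5,"twist":0,"gripper":10}]';  python3 -m jog '[{"x":12,"y":1,"z":-5,"twist":0,"gripper":10},{"x":12,"y":1,"z":-5,"twist":0,"gripper":10},{"x":0,"y":0,"z":0,"twist":0,"gripper":10}]'; python3 to.py .529 -.229 .012
python3 - <<'E'
from h import *
import cv2
s=snap('scene','scene14.png')
t=snap('top','top14.png')
g=lambda a,f:cv2.resize((np.clip(a[:,:,::-1]/180.,0,1)**0.7*255).astype('uint8'),None,fx=f,fy=f,interpolation=cv2.INTER_CUBIC)
cv2.imwrite('pics/c16.png',g(s['pixels'][190:290,230:370],5))
cv2.imwrite('pics/c17.png',g(t['pixels'][150:280,230:400],4))
E
```

```text
time_s: 15.45
position: [0.5553, -0.249, 0.0141]
tool_rot: [0.203, 0.211, 0.954, 0.058]
force: [2.2, -1.3, -2.1]
gripper_width: 0.249
time_s: 15.75
position: [0.5307, -0.2369, 0.0133]
tool_rot: [0.202, 0.212, 0.954, 0.058]
force: [-0.7, 0.7, -0.3]
gripper_width: 0.248
t 15.75 pos [ 0.5307 -0.2369  0.0133] x [-0.829  0.428 -0.36 ] y [0.381 0.903 0.197] z [ 0.41   0.026 -0.912]
yaw-x -27.3 lean az 3.6 lean 24.2 w 0.248 F [-0.7  0.7 -0.3]
tool delta mm [5.2 6.3 0.7] len 8.2 joints [-0.73  0.19  2.09  0.53  0.62 -2.26]
```

View pics/c16.png

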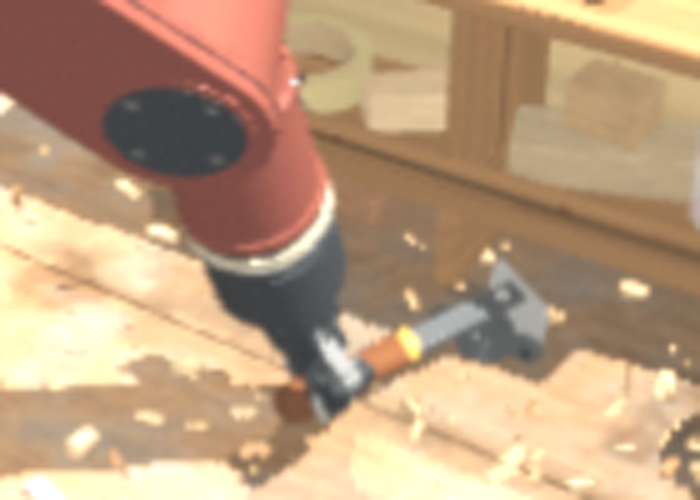

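View pics/c17.png

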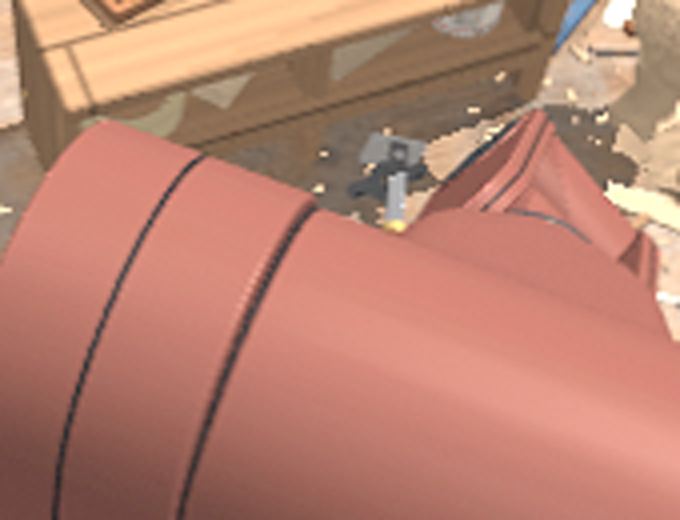

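```bash
python3 - <<'E'
from h import *
s=load('scene14.png');t=load('top14.png');P=lambda u,v:(230+u/5,190+v/5);T=lambda u,v:(230+u/4,150+v/4);r=lambda x:np.round(x,4)
print('ears top view',r(onz(t,[T(353,190),T(422,171)],.012)))
print('ears scene',r(onz(s,[P(463,345),P(542,352)],.01)),'hub bottom',r(onz(s,[P(495,362)],0)))
print('blade top',r(onz(s,[P(498,262),P(547,312)],.043)),'blade bottom R',r(onz(s,[P(540,350)],.0)))
print('blade topview',r(onz(t,[T(375,132),T(427,140)],.043)))
import cv2
g=lambda a,f:cv2.resize((np.clip(a[:,:,::-1]/140.,0,1)**0.7*255).astype('uint8'),None,fx=f,fy=f,interpolation=cv2.INTER_CUBIC)
cv2.imwrite('pics/c18.png',np.hstack([g(s['pixels'][235:270,305:350],9),g(t['pixels'][175:210,310:350],9)]))
E
```

```text
ears top view [[ 0.6422 -0.2547  0.012 ]
 [ 0.6434 -0.3214  0.012 ]]
ears scene [[ 0.6246 -0.2802  0.01  ]
 [ 0.6463 -0.3229  0.01  ]] hub bottom [[ 0.6329 -0.2986  0.    ]]
blade top [[ 0.672  -0.2757  0.043 ]
 [ 0.6425 -0.3254  0.043 ]] blade bottom R [[ 0.6597 -0.3152 -0.    ]]
blade topview [[ 0.6755 -0.2849  0.043 ]
 [ 0.654  -0.3256  0.043 ]]
```

View pics/c18.png

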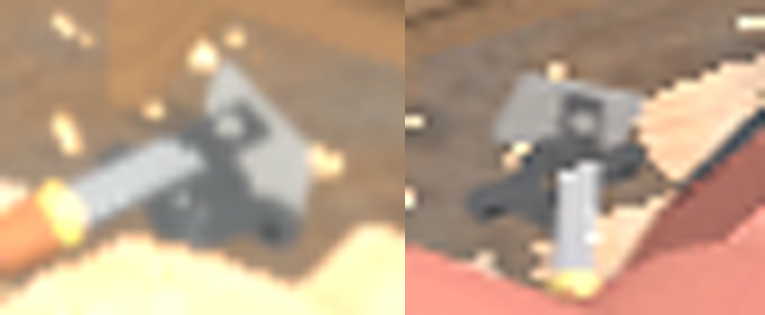

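```bash
python3 -m jog '[{"x":-13,"y":-1,"z":5,"twist":0,"gripper":10},{"x":-6,"y":-13,"z":0,"twist":0,"gripper":10},{"x":-6,"y":-13,"z":0,"twist":0,"gripper":10},{"x":0,"y":0,"z":0,"twist":0,"gripper":10}]'; python3 to.py .5 -.29 .013
python3 - <<'E'
from h import *
import cv2
s=snap('scene','scene15.png')
t=snap('top','top15.png')
g=lambda a,f:cv2.resize((np.clip(a[:,:,::-1]/180.,0,1)**0.7*255).astype('uint8'),None,fx=f,fy=f,interpolation=cv2.INTER_CUBIC)
cv2.imwrite('pics/c19.png',np.hstack([g(s['pixels'][220:280,290:350],6),g(t['pixels'][160:220,300:360],6)]))
E
```

```text
time_s: 16.25
position: [0.5468, -0.2766, 0.0135]
tool_rot: [0.203, 0.211, 0.954, 0.057]
force: [0.7, -0.4, 0.3]
gripper_width: 0.251
t 16.25 pos [ 0.5468 -0.2766  0.0135] x [-0.828  0.427 -0.363] y [0.38  0.904 0.195] z [ 0.412  0.024 -0.911]
yaw-x -27.2 lean az 3.3 lean 24.3 w 0.251 F [ 0.7 -0.4  0.3]
tool delta mm [ 33.2 -30.  -19.1] len 48.7 joints [-0.77  0.26  2.01  0.53  0.65 -2.29]
```

View pics/c19.png

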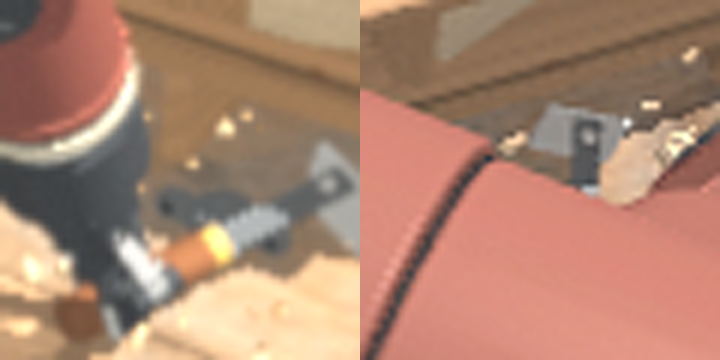

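```bash
python3 -m jog '[{"x":12,"y":-4,"z":-6,"twist":0,"gripper":10},{"x":12,"y":-4,"z":-6,"twist":0,"gripper":10},{"x":12,"y":-4,"z":-6,"twist":0,"gripper":10},{"x":12,"y":-4,"z":-6,"twist":0,"gripper":10},{"x":0,"y":0,"z":0,"twist":0,"gripper":10}]'; python3 to.py .5 -.29 .013
python3 - <<'E'
from h import *
import cv2
s=snap('scene','scene16.png')
t=snap('top','top16.png')
g=lambda a,f:cv2.resize((np.clip(a[:,:,::-1]/180.,0,1)**0.7*255).astype('uint8'),None,fx=f,fy=f,interpolation=cv2.INTER_CUBIC)
cv2.imwrite('pics/c20.png',g(s['pixels'][210:290,260:360],7))
E
```

```text
time_s: 16.85
position: [0.4843, -0.2666, 0.0133]
tool_rot: [0.201, 0.211, 0.955, 0.059]
force: [-0.9, 0.7, 0.9]
gripper_width: 0.249
t 16.85 pos [ 0.4843 -0.2666  0.0133] x [-0.83   0.427 -0.36 ] y [0.38  0.904 0.198] z [ 0.409  0.027 -0.912]
yaw-x -27.2 lean az 3.8 lean 24.2 w 0.249 F [-0.9  0.7  0.9]
tool delta mm [-22.9 -15.2   6. ] len 28.2 joints [-0.85  0.15  2.15  0.56  0.66 -2.4 ]
```

View pics/c20.png

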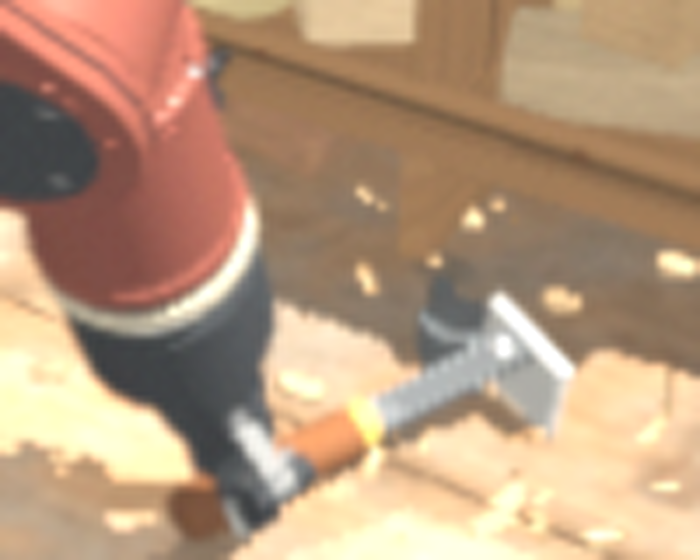

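```bash
python3 -m jog '[{"x":-8,"y":0,"z":3,"twist":0,"gripper":10},{"x":-12,"y":-22,"z":1,"twist":0,"gripper":10},{"x":-12,"y":-22,"z":1,"twist":0,"gripper":10},{"x":-12,"y":-22,"z":1,"twist":0,"gripper":10},{"x":0,"y":0,"z":0,"twist":0,"gripper":10}]'; python3 to.py .5 -.36 .012
python3 - <<'E'
from h import *
import cv2
s=snap('scene','scene17.png')
t=snap('top','top17.png')
g=lambda a,f:cv2.resize((np.clip(a[:,:,::-1]/180.,0,1)**0.7*255).astype('uint8'),None,fx=f,fy=f,interpolation=cv2.INTER_CUBIC)
cv2.imwrite('pics/c21.png',g(s['pixels'][210:300,260:370],7))
E
```

```text
time_s: 17.45
position: [0.5049, -0.3477, 0.013]
tool_rot: [0.203, 0.208, 0.955, 0.059]
force: [0.5, -1.3, 0.1]
gripper_width: 0.249
t 17.45 pos [ 0.5049 -0.3477  0.013 ] x [-0.83   0.422 -0.364] y [0.374 0.906 0.197] z [ 0.413  0.027 -0.91 ]
yaw-x -26.9 lean az 3.8 lean 24.4 w 0.249 F [ 0.5 -1.3  0.1]
tool delta mm [ -0.7 -13.1  -1.5] len 13.2 joints [-0.93  0.29  1.97  0.56  0.72 -2.46]
```

View pics/c21.png

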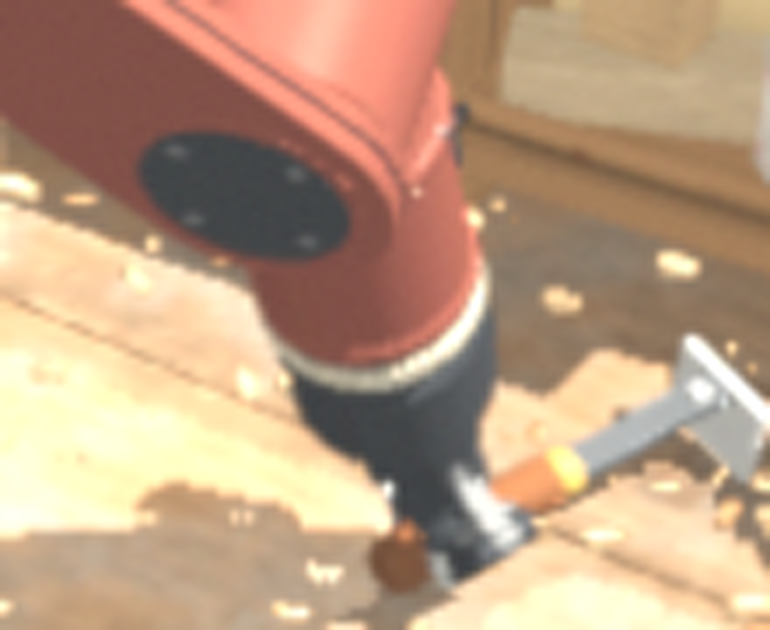

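View pics/top17.png

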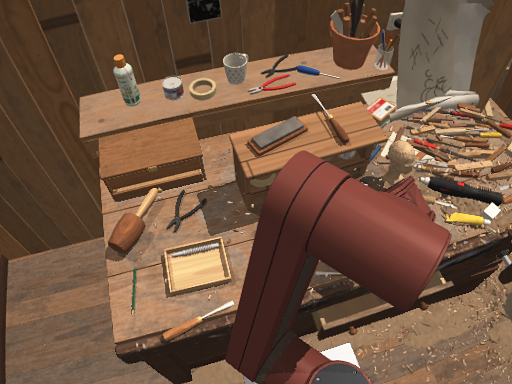

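```bash
python3 -m jog '[{"x":0,"y":0,"z":1,"twist":0,"gripper":48},{"x":0,"y":0,"z":0,"twist":0,"gripper":48},{"x":0,"y":0,"z":0,"twist":0,"gripper":48},{"x":0,"y":0,"z":-25,"twist":0,"gripper":48},{"x":0,"y":0,"z":-40,"twist":0,"gripper":60}]'; python3 -m jog '[{"x":0,"y":0,"z":-40,"twist":0.149,"gripper":60},{"x":0,"y":0,"z":-40,"twist":0.149,"gripper":60},{"x":0,"y":0,"z":-20,"twist":0.149,"gripper":60},{"x":0,"y":0,"z":0,"twist":0.149,"gripper":60}]';python3 to.py
python3 - <<'E'
from h import *
s=snap('scene','scene18.png')
t=snap('top','top18.png');snap('wrist','wrist18.png')
E
```

```text
time_s: 18.05
position: [0.4745, -0.3359, 0.0632]
tool_rot: [0.195, 0.207, 0.956, 0.067]
force: [-0.2, -0.4, -0.1]
gripper_width: 0.698
time_s: 18.45
position: [0.4321, -0.3388, 0.161]
tool_rot: [0.167, 0.482, 0.852, 0.121]
force: [-0.0, -0.4, 0.5]
gripper_width: 0.702
t 18.45 pos [ 0.4321 -0.3388  0.161 ] x [-0.48   0.861 -0.167] y [0.78  0.506 0.368] z [ 0.402  0.046 -0.915]
yaw-x -60.9 lean az 6.5 lean 23.8 w 0.702 F [-0.  -0.4  0.5]
tool delta mm [0. 0. 0.] len 0.0 joints [-1.04 -0.08  2.03  0.44  1.05 -1.78]
```

View pics/wrist18.png

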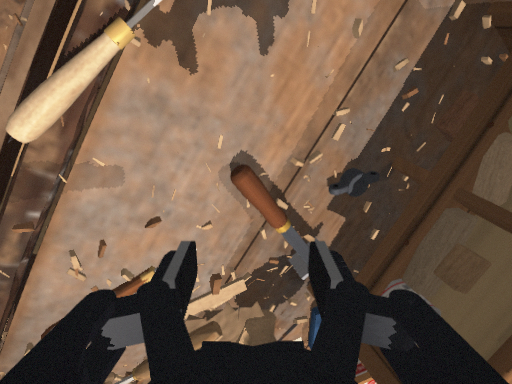

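View pics/scene18.png

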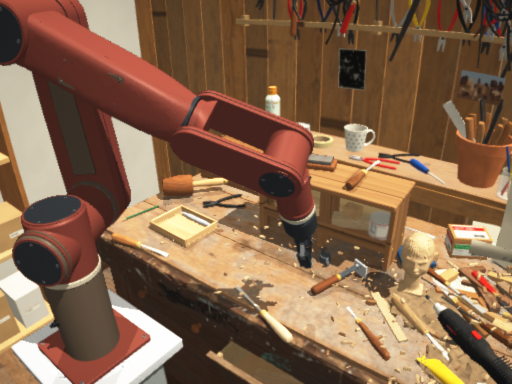

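```bash
python3 - <<'E'
from h import *
import cv2
w=load('wrist18.png');s=load('scene18.png');r=lambda x:np.round(x,4)
g=lambda a,f:cv2.resize((np.clip(a[:,:,::-1]/150.,0,1)**0.6*255).astype('uint8'),None,fx=f,fy=f,interpolation=cv2.INTER_CUBIC)
cv2.imwrite('pics/c22.png',np.hstack([g(w['pixels'][155:215,320:390],5),g(s['pixels'][225:285,285:375],5)]))
E
```

```text
(no output)
```

View pics/c22.png

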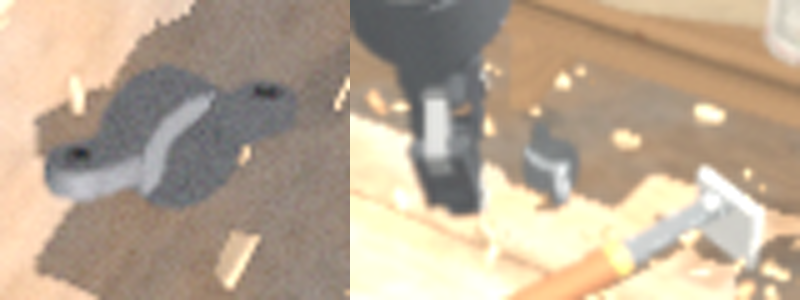

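```bash
python3 - <<'E'
from h import *
w=load('wrist18.png');r=lambda x:np.round(x,4)
P=lambda u,v:(320+u/5,155+v/5)
e=onz(w,[P(47,165),P(297,100)],.015);print(r(e),'mid',r(e.mean(0)),np.linalg.norm(e[0]-e[1]),np.degrees(np.arctan2(*(e[1]-e[0])[1::-1])))
h=onz(w,[P(165,68),P(180,208),P(168,137)],.016);print(r(h))
# scraper check
print(r(onz(w,[(238,170),(286,228)],.02)))
E
```

```text
[[ 0.599  -0.3024  0.015 ]
 [ 0.6619 -0.256   0.015 ]] mid [ 0.6304 -0.2792  0.015 ] 0.07824793619072105 36.42452910025389
[[ 0.6129 -0.2676  0.016 ]
 [ 0.6472 -0.2956  0.016 ]
 [ 0.6279 -0.2815  0.016 ]]
[[ 0.4741 -0.3295  0.02  ]
 [ 0.5712 -0.3694  0.02  ]]
```

```bash
python3 -m jog '[{"x":0,"y":0,"z":0,"twist":0.149,"gripper":60},{"x":0,"y":0,"z":0,"twist":0.149,"gripper":60},{"x":0,"y":0,"z":0,"twist":0.149,"gripper":60},{"x":0,"y":0,"z":0,"twist":0.149,"gripper":60},{"x":0,"y":0,"z":0,"twist":0.149,"gripper":60}]'; python3 -m jog '[{"x":0,"y":0,"z":0,"twist":0.149,"gripper":60},{"x":0,"y":0,"z":0,"twist":0.149,"gripper":60},{"x":0,"y":0,"z":0,"twist":0.149,"gripper":60},{"x":0,"y":0,"z":0,"twist":0.149,"gripper":60},{"x":0,"y":0,"z":0,"twist":0.149,"gripper":60}]';python3 -m jog '[{"x":0,"y":0,"z":0,"twist":0.149,"gripper":60},{"x":0,"y":0,"z":0,"twist":0.149,"gripper":60},{"x":0,"y":0,"z":0,"twist":0,"gripper":60}]'; python3 to.py .615 -.279 .10
```

```text
time_s: 19.1
position: [0.4306, -0.3315, 0.1508]
tool_rot: [0.103, 0.756, 0.622, 0.175]
force: [0.1, -0.0, -0.8]
gripper_width: 0.704
time_s: 19.6
position: [0.4292, -0.3251, 0.1427]
tool_rot: [0.025, 0.932, 0.303, 0.199]
force: [1.0, -0.3, 1.2]
gripper_width: 0.703
time_s: 19.9
position: [0.4284, -0.3213, 0.138]
tool_rot: [-0.009, 0.967, 0.162, 0.199]
force: [-0.4, 0.0, -0.3]
gripper_width: 0.699
t 19.9 pos [ 0.4284 -0.3213  0.138 ] x [0.868 0.31  0.387] y [ 0.317 -0.947  0.047] z [ 0.381  0.082 -0.921]
yaw-x -160.4 lean az 12.1 lean 22.9 w 0.699 F [-0.4  0.  -0.3]
tool delta mm [160.5  17.3 109.6] len 195.1 joints [-1.03 -0.05  2.06  0.44  1.05  0.  ]
```

```bash
python3 to.py .608 -.285 .062; python3 -m jog '[{"x":28,"y":4,"z":25,"twist":0,"gripper":60},{"x":28,"y":4,"z":25,"twist":0,"gripper":60},{"x":28,"y":4,"z":25,"twist":0,"gripper":60},{"x":28,"y":4,"z":25,"twist":0,"gripper":60},{"x":0,"y":0,"z":0,"twist":0,"gripper":60}]'; python3 to.py .608 -.285 .062
```

```text
t 19.9 pos [ 0.4284 -0.3213  0.138 ] x [0.868 0.31  0.387] y [ 0.317 -0.947  0.047] z [ 0.381  0.082 -0.921]
yaw-x -160.4 lean az 12.1 lean 22.9 w 0.699 F [-0.4  0.  -0.3]
tool delta mm [137.8  19.  141.4] len 198.4 joints [-1.03 -0.05  2.06  0.44  1.05  0.  ]
time_s: 20.4
position: [0.5717, -0.2895, 0.0835]
tool_rot: [-0.007, 0.964, 0.179, 0.197]
force: [-0.3, 0.1, 0.2]
gripper_width: 0.709
t 20.4 pos [ 0.5717 -0.2895  0.0835] x [0.858 0.342 0.382] y [ 0.348 -0.936  0.056] z [ 0.377  0.085 -0.922]
yaw-x -158.3 lean az 12.6 lean 22.7 w 0.709 F [-0.3  0.1  0.2]
tool delta mm [24.5  7.2 33.9] len 42.5 joints [-0.76  0.23  1.87  0.44  0.87  0.18]
```

```bash
python3 -m jog '[{"x":12,"y":4,"z":14,"twist":0,"gripper":60},{"x":11,"y":3,"z":12,"twist":0,"gripper":60},{"x":0,"y":0,"z":0,"twist":0,"gripper":60}]'; python3 to.py .631 -.280 .008
python3 - <<'E'
from h import *
import cv2
s=snap('scene','scene19.png');t=snap('top','top19.png');w=snap('wrist','wrist19.png')
cv2.imwrite('pics/c23.png',cv2.resize(s['pixels'][200:290,260:370,::-1],None,fx=7,fy=6.5,interpolation=cv2.INTER_CUBIC))
E
```

```text
time_s: 20.7
position: [0.603, -0.283, 0.0647]
tool_rot: [-0.008, 0.962, 0.189, 0.195]
force: [-0.3, -0.4, -0.5]
gripper_width: 0.704
t 20.7 pos [ 0.603  -0.283   0.0647] x [0.853 0.36  0.378] y [ 0.367 -0.928  0.058] z [ 0.372  0.089 -0.924]
yaw-x -157.1 lean az 13.5 lean 22.5 w 0.704 F [-0.3 -0.4 -0.5]
tool delta mm [ 3.5  4.1 63. ] len 63.3 joints [-0.72  0.31  1.81  0.43  0.84  0.2 ]
```

View pics/c23.png

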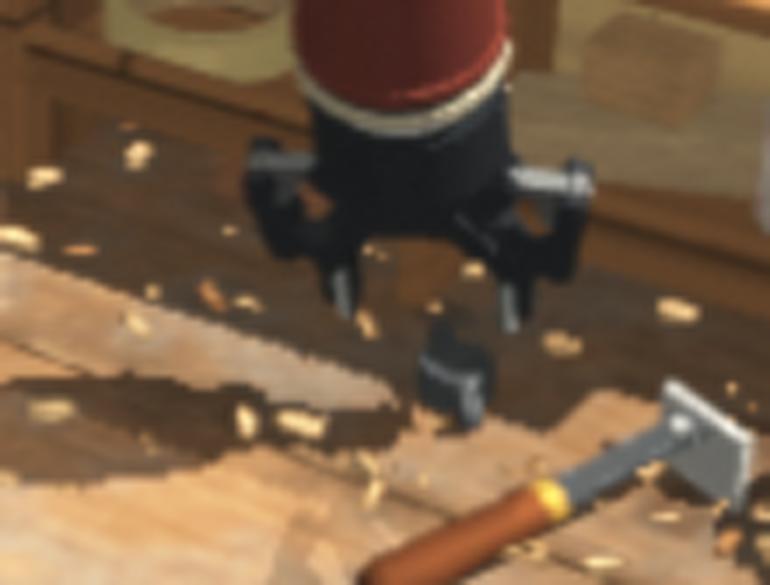

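View pics/wrist19.png

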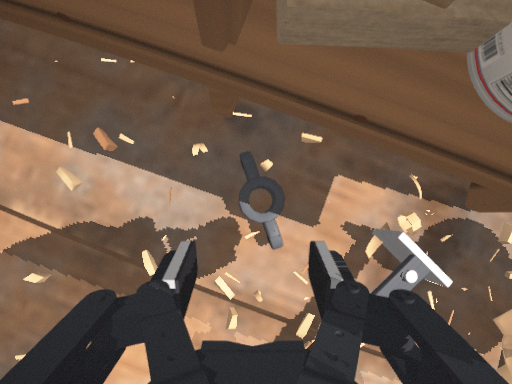

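```bash
python3 - <<'E'
from h import *
w=load('wrist19.png');r=lambda x:np.round(x,4)
print(r(onz(w,[(262,199),(247,153),(277,247)],.018)))
e=onz(w,[(247,153),(277,247)],.018);d=e[0]-e[1];print(np.linalg.norm(d),np.degrees(np.arctan2(d[1],d[0])),e.mean(0))
E
```

```text
[[ 0.635  -0.2816  0.018 ]
 [ 0.6621 -0.2593  0.018 ]
 [ 0.6069 -0.3042  0.018 ]]
0.07109186657543637 39.087367929692036 [ 0.634499   -0.28173963  0.018     ]
```

```bash
python3 -m jog '[{"x":3,"y":2,"z":20,"twist":0,"gripper":60},{"x":2,"y":2,"z":18,"twist":0,"gripper":60},{"x":0,"y":0,"z":0,"twist":0,"gripper":60}]'; python3 to.py .634 -.281 .009
```

```text
time_s: 21.15
position: [0.6211, -0.285, 0.0349]
tool_rot: [-0.006, 0.962, 0.188, 0.196]
force: [-0.9, 1.0, 0.1]
gripper_width: 0.7
t 21.15 pos [ 0.6211 -0.285   0.0349] x [0.852 0.36  0.379] y [ 0.365 -0.929  0.063] z [ 0.375  0.085 -0.923]
yaw-x -157.1 lean az 12.7 lean 22.6 w 0.7 F [-0.9  1.   0.1]
tool delta mm [ 2.6 -0.7 29. ] len 29.2 joints [-0.7   0.39  1.77  0.45  0.78  0.2 ]
```

```bash
python3 -m jog '[{"x":3,"y":0,"z":13,"twist":0,"gripper":56},{"x":2,"y":-1,"z":13,"twist":0,"gripper":52},{"x":0,"y":0,"z":0,"twist":0,"gripper":50}]'; python3 to.py .634 -.281 .009
python3 - <<'E'
from h import *
import cv2
w=snap('wrist','wrist20.png')
E
```

```text
time_s: 21.45
position: [0.635, -0.2813, 0.0134]
tool_rot: [-0.004, 0.962, 0.189, 0.197]
force: [-0.3, 0.7, 0.3]
gripper_width: 0.584
t 21.45 pos [ 0.635  -0.2813  0.0134] x [0.852 0.361 0.38 ] y [ 0.365 -0.929  0.066] z [ 0.377  0.083 -0.923]
yaw-x -157.0 lean az 12.4 lean 22.7 w 0.584 F [-0.3  0.7  0.3]
tool delta mm [-2.4 -0.9  3.7] len 4.5 joints [-0.68  0.44  1.75  0.46  0.75  0.2 ]
```

View pics/wrist20.png

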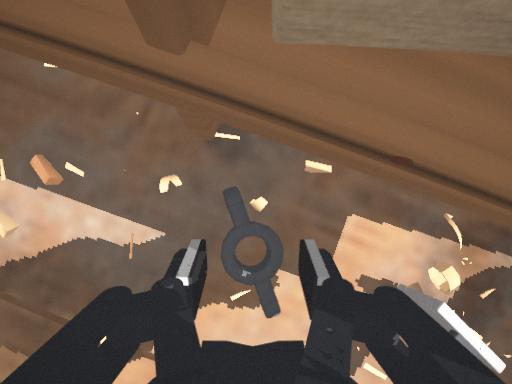

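```bash
python3 -m jog '[{"x":-1,"y":0,"z":5,"twist":0,"gripper":45},{"x":0,"y":0,"z":0,"twist":0,"gripper":42}]' 40; python3 to.py .634 -.281 .008;  python3 -m jog '[{"x":0,"y":0,"z":0,"twist":0,"gripper":20},{"x":0,"y":0,"z":0,"twist":0,"gripper":20},{"x":0,"y":0,"z":0,"twist":0,"gripper":20},{"x":0,"y":0,"z":0,"twist":0,"gripper":20}]' 40; python3 to.py
python3 - <<'E'
from h import *
w=snap('wrist','wrist21.png')
E
```

```text
time_s: 21.7
position: [0.6364, -0.2818, 0.0093]
tool_rot: [-0.004, 0.962, 0.189, 0.197]
force: [-0.1, -0.4, -0.1]
gripper_width: 0.494
t 21.7 pos [ 0.6364 -0.2818  0.0093] x [0.851 0.362 0.381] y [ 0.365 -0.929  0.067] z [ 0.378  0.082 -0.922]
yaw-x -157.0 lean az 12.2 lean 22.7 w 0.494 F [-0.1 -0.4 -0.1]
tool delta mm [-2.3 -1.7  0.4] len 2.9 joints [-0.68  0.45  1.75  0.46  0.74  0.19]
time_s: 22.1
position: [0.6364, -0.282, 0.0102]
tool_rot: [-0.004, 0.962, 0.189, 0.197]
force: [0.2, -0.4, -1.7]
gripper_width: 0.377
t 22.1 pos [ 0.6364 -0.282   0.0102] x [0.851 0.362 0.381] y [ 0.365 -0.929  0.067] z [ 0.378  0.082 -0.922]
yaw-x -157.0 lean az 12.2 lean 22.8 w 0.377 F [ 0.2 -0.4 -1.7]
tool delta mm [0. 0. 0.] len 0.0 joints [-0.68  0.45  1.75  0.46  0.74  0.19]
```

View pics/wrist21.png

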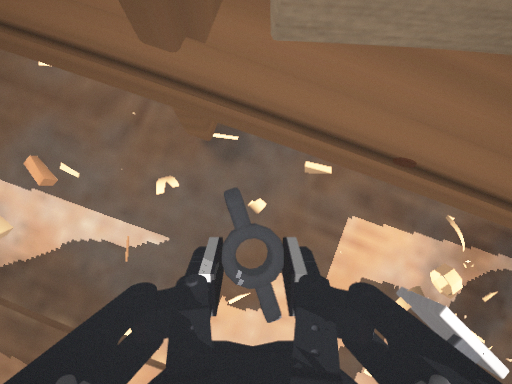

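```bash
python3 -m jog '[{"x":0,"y":0,"z":0,"twist":0,"gripper":15},{"x":0,"y":0,"z":-15,"twist":0,"gripper":15},{"x":0,"y":0,"z":-25,"twist":0,"gripper":15},{"x":0,"y":0,"z":-25,"twist":0,"gripper":15},{"x":0,"y":0,"z":0,"twist":0,"gripper":15}]' 70; python3 to.py .492 .204 .10
python3 - <<'E'
from h import *
w=snap('wrist','wrist22.png');snap('scene','scene22.png')
E
```

```text
time_s: 22.65
position: [0.6089, -0.2857, 0.0681]
tool_rot: [-0.006, 0.962, 0.189, 0.195]
force: [0.6, 0.1, -3.2]
gripper_width: 0.36
t 22.65 pos [ 0.6089 -0.2857  0.0681] x [0.853 0.362 0.377] y [ 0.366 -0.928  0.062] z [ 0.373  0.085 -0.924]
yaw-x -157.0 lean az 12.9 lean 22.5 w 0.36 F [ 0.6  0.1 -3.2]
tool delta mm [  89.5 -495.5  -31.2] len 504.4 joints [-0.71  0.32  1.79  0.43  0.84  0.21]
```

View pics/wrist22.png

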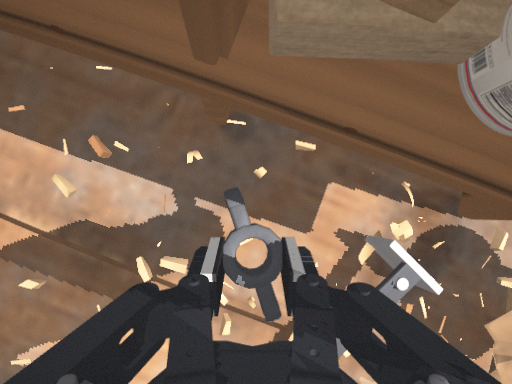

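View pics/scene22.png

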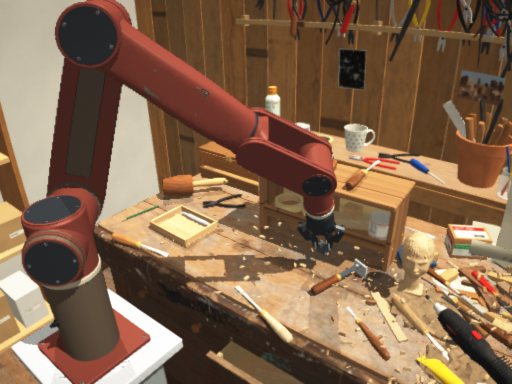

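```bash
python3 -m jog '[{"x":-4,"y":-30,"z":-8,"twist":0,"gripper":15},{"x":-4,"y":-36,"z":-8,"twist":0,"gripper":15},{"x":2,"y":-38,"z":-4,"twist":0,"gripper":15},{"x":7,"y":-38,"z":0,"twist":0,"gripper":15},{"x":7,"y":-38,"z":0,"twist":0,"gripper":15}]'; python3 to.py .494 .204 .10
```

```text
time_s: 23.25
position: [0.5372, -0.113, 0.0679]
tool_rot: [-0.01, 0.964, 0.186, 0.19]
force: [1.0, -0.0, -2.6]
gripper_width: 0.362
t 23.25 pos [ 0.5372 -0.113   0.0679] x [0.859 0.354 0.37 ] y [ 0.362 -0.931  0.051] z [ 0.363  0.09  -0.928]
yaw-x -157.6 lean az 13.9 lean 21.9 w 0.362 F [ 1.  -0.  -2.6]
tool delta mm [  87.  -309.1  -17. ] len 321.6 joints [-0.51  0.01  2.14  0.39  0.74  0.42]
```

```bash
python3 -m jog '[{"x":11,"y":-38,"z":-5,"twist":0,"gripper":15},{"x":11,"y":-38,"z":-5,"twist":0,"gripper":15},{"x":11,"y":-38,"z":-5,"twist":0,"gripper":15},{"x":11,"y":-38,"z":-5,"twist":0,"gripper":15},{"x":11,"y":-38,"z":-5,"twist":0,"gripper":15}]'; python3 to.py .494 .204 .10; python3 -m jog '[{"x":11,"y":-30,"z":-2,"twist":0,"gripper":15},{"x":11,"y":-30,"z":-2,"twist":0,"gripper":15},{"x":0,"y":0,"z":0,"twist":0,"gripper":15}]'; python3 to.py .494 .204 .08
python3 - <<'E'
from h import *
w=snap('wrist','wrist23.png');snap('scene','scene23.png');snap('top','top23.png')
E
```

```text
time_s: 23.75
position: [0.4983, 0.091, 0.0936]
tool_rot: [-0.014, 0.965, 0.184, 0.183]
force: [0.2, -0.4, -2.9]
gripper_width: 0.358
t 23.75 pos [0.4983 0.091  0.0936] x [0.865 0.351 0.359] y [ 0.361 -0.932  0.04 ] z [ 0.349  0.095 -0.932]
yaw-x -157.9 lean az 15.2 lean 21.2 w 0.358 F [ 0.2 -0.4 -2.9]
tool delta mm [  38.2 -106.6    3.3] len 113.3 joints [-0.05 -0.19  2.26  0.17  0.72  1.03]
time_s: 24.05
position: [0.4897, 0.1621, 0.0997]
tool_rot: [-0.016, 0.965, 0.188, 0.181]
force: [-0.5, -0.2, -2.0]
gripper_width: 0.357
t 24.05 pos [0.4897 0.1621 0.0997] x [0.864 0.356 0.355] y [ 0.368 -0.929  0.037] z [ 0.343  0.099 -0.934]
yaw-x -157.6 lean az 16.1 lean 20.9 w 0.357 F [-0.5 -0.2 -2. ]
tool delta mm [ 11.7 -38.1  24. ] len 46.5 joints [ 0.13 -0.17  2.23  0.08  0.72  1.27]
```

View pics/wrist23.png

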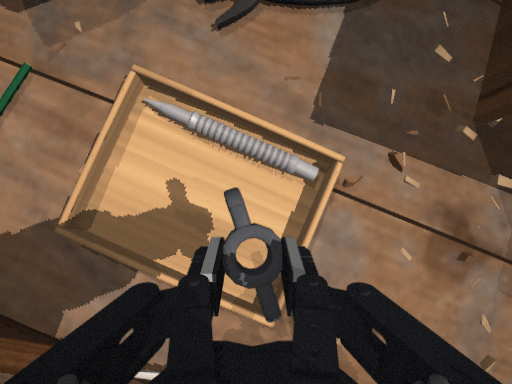

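View pics/scene23.png

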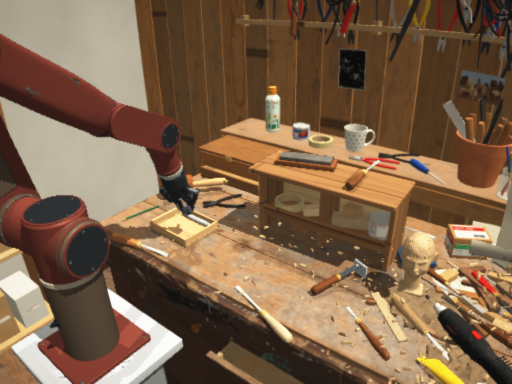

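Check tray coordinates from this wrist view.

```bash
python3 - <<'E'
from h import *
w=load('wrist23.png');r=lambda x:np.round(x,4)
c=onz(w,[(135,67),(343,158),(272,325),(60,225)],.03);print(r(c),r(c.mean(0)));print('screw',r(onz(w,[(150,102),(316,175)],.0145)))
print(np.linalg.norm(np.diff(np.r_[c,c[:1]],axis=0),axis=1))
E
```

```text
[[0.5834 0.2986 0.03  ]
 [0.5771 0.1145 0.03  ]
 [0.4324 0.1195 0.03  ]
 [0.4437 0.3043 0.03  ]] [0.5092 0.2092 0.03  ]
screw [[0.5644 0.2823 0.0145]
 [0.5589 0.1271 0.0145]]
[0.18414786 0.14477788 0.18516399 0.13980424]
```

```bash
python3 to.py .494 .205 .055; python3 -m jog '[{"x":4,"y":-19,"z":17,"twist":0,"gripper":15},{"x":3,"y":-19,"z":17,"twist":0,"gripper":15},{"x":0,"y":0,"z":0,"twist":0,"gripper":15}]'; python3 to.py .494 .205 .03
```

```text
t 24.2 pos [0.4899 0.1586 0.0988] x [0.866 0.354 0.353] y [ 0.365 -0.93   0.037] z [ 0.342  0.096 -0.935]
yaw-x -157.8 lean az 15.8 lean 20.8 w 0.361 F [ 0.9 -0.1 -2.9]
tool delta mm [  4.5 -43.3  46.9] len 64.0 joints [ 0.12 -0.17  2.23  0.08  0.72  1.26]
time_s: 24.5
position: [0.4947, 0.1966, 0.0658]
tool_rot: [-0.014, 0.967, 0.183, 0.179]
force: [-0.8, -0.8, -2.1]
gripper_width: 0.359
t 24.5 pos [0.4947 0.1966 0.0658] x [0.869 0.349 0.352] y [ 0.359 -0.933  0.038] z [ 0.341  0.093 -0.935]
yaw-x -158.1 lean az 15.3 lean 20.7 w 0.359 F [-0.8 -0.8 -2.1]
tool delta mm [-10.3  -9.4  34. ] len 36.8 joints [ 0.22 -0.05  2.2   0.03  0.63  1.4 ]
```

```bash
python3 -m jog '[{"x":-5,"y":-4,"z":15,"twist":0,"gripper":15},{"x":-5,"y":-4,"z":15,"twist":0,"gripper":15},{"x":0,"y":0,"z":0,"twist":0,"gripper":15}]'; python3 to.py .494 .205 .0175
python3 - <<'E'
from h import *
w=snap('wrist','wrist24.png')
E
```

```text
time_s: 24.8
position: [0.494, 0.1995, 0.0321]
tool_rot: [-0.014, 0.967, 0.181, 0.178]
force: [-1.4, -0.3, -3.1]
gripper_width: 0.357
t 24.8 pos [0.494  0.1995 0.0321] x [0.871 0.345 0.349] y [ 0.355 -0.934  0.038] z [ 0.339  0.091 -0.936]
yaw-x -158.4 lean az 15.0 lean 20.6 w 0.357 F [-1.4 -0.3 -3.1]
tool delta mm [-3.2 -5.7 14.2] len 15.6 joints [0.23 0.02 2.21 0.02 0.55 1.41]
```

View pics/wrist24.png

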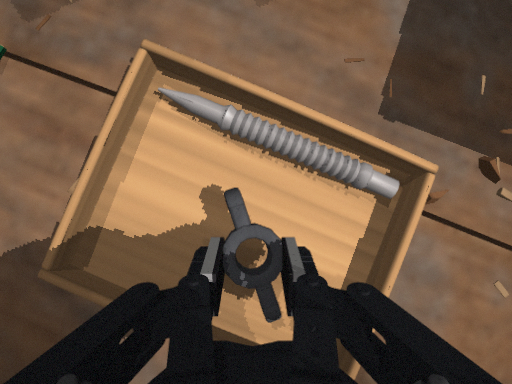

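```bash
python3 -m jog '[{"x":-2,"y":0,"z":5,"twist":0,"gripper":15},{"x":-2,"y":0,"z":4,"twist":0,"gripper":15},{"x":0,"y":0,"z":0,"twist":0,"gripper":15}]'; python3 to.py .494 .2 .0165
```

```text
time_s: 25.15
position: [0.4966, 0.1972, 0.025]
tool_rot: [-0.013, 0.967, 0.18, 0.18]
force: [-0.4, 0.7, -2.8]
gripper_width: 0.362
t 25.15 pos [0.4966 0.1972 0.025 ] x [0.87  0.343 0.354] y [ 0.352 -0.935  0.039] z [ 0.344  0.09  -0.935]
yaw-x -158.5 lean az 14.7 lean 20.8 w 0.362 F [-0.4  0.7 -2.8]
tool delta mm [-4.3 -3.9  7.3] len 9.3 joints [0.22 0.04 2.21 0.02 0.53 1.41]
```

```bash
python3 -m jog '[{"x":-2,"y":-2,"z":4,"twist":0,"gripper":15},{"x":-1,"y":0,"z":3,"twist":0,"gripper":15},{"x":0,"y":0,"z":0,"twist":0,"gripper":15}]'; python3 to.py .494 .2 .0165
```

```text
time_s: 25.45
position: [0.4965, 0.1987, 0.0179]
tool_rot: [-0.013, 0.967, 0.18, 0.181]
force: [-0.3, -0.2, -2.6]
gripper_width: 0.358
t 25.45 pos [0.4965 0.1987 0.0179] x [0.87  0.342 0.356] y [ 0.352 -0.935  0.039] z [ 0.346  0.091 -0.934]
yaw-x -158.5 lean az 14.7 lean 21.0 w 0.358 F [-0.3 -0.2 -2.6]
tool delta mm [-2.3 -2.1  0.5] len 3.2 joints [0.23 0.06 2.21 0.02 0.51 1.41]
```

```bash
python3 -m jog '[{"x":-1,"y":0,"z":2,"twist":0,"gripper":15},{"x":0,"y":0,"z":0,"twist":0,"gripper":15}]'; python3 to.py; python3 -m jog '[{"x":0,"y":0,"z":1,"twist":0,"gripper":15},{"x":0,"y":0,"z":0,"twist":0,"gripper":15}]'; python3 to.py
```

```text
time_s: 25.65
position: [0.4973, 0.1991, 0.0169]
tool_rot: [-0.013, 0.967, 0.18, 0.182]
force: [-1.6, 0.6, -2.6]
gripper_width: 0.356
t 25.65 pos [0.4973 0.1991 0.0169] x [0.869 0.343 0.357] y [ 0.353 -0.935  0.04 ] z [ 0.348  0.091 -0.933]
yaw-x -158.5 lean az 14.7 lean 21.1 w 0.356 F [-1.6  0.6 -2.6]
tool delta mm [0. 0. 0.] len 0.0 joints [0.23 0.06 2.21 0.02 0.5  1.41]
time_s: 25.85
position: [0.4983, 0.1995, 0.0168]
tool_rot: [-0.013, 0.966, 0.18, 0.183]
force: [0.0, -0.3, -2.7]
gripper_width: 0.362
t 25.85 pos [0.4983 0.1995 0.0168] x [0.868 0.343 0.359] y [ 0.353 -0.935  0.04 ] z [ 0.349  0.092 -0.933]
yaw-x -158.4 lean az 14.7 lean 21.2 w 0.362 F [ 0.  -0.3 -2.7]
tool delta mm [0. 0. 0.] len 0.0 joints [0.23 0.06 2.21 0.02 0.5  1.41]
```

```bash
python3 -m jog '[{"x":-1,"y":0,"z":2.5,"twist":0,"gripper":15},{"x":0,"y":0,"z":0,"twist":0,"gripper":15}]'; python3 -m jog '[{"x":-1,"y":0,"z":2,"twist":0,"gripper":15},{"x":0,"y":0,"z":0,"twist":0,"gripper":15}]'
```

```text
time_s: 26.05
position: [0.5003, 0.2002, 0.017]
tool_rot: [-0.014, 0.966, 0.18, 0.185]
force: [-0.0, -0.0, -2.7]
gripper_width: 0.36
time_s: 26.25
position: [0.5017, 0.2006, 0.0168]
tool_rot: [-0.014, 0.966, 0.181, 0.187]
force: [0.0, -0.1, -2.8]
gripper_width: 0.358
```

```bash
python3 -m jog '[{"x":-5,"y":-1,"z":4,"twist":0,"gripper":15},{"x":0,"y":0,"z":0,"twist":0,"gripper":15}]'; python3 to.py
python3 - <<'E'
from h import *
w=snap('wrist','wrist25.png');s=snap('scene','scene25.png')
import cv2
cv2.imwrite('pics/c25.png',cv2.resize(s['pixels'][190:250,140:230,::-1],None,fx=8,fy=8,interpolation=cv2.INTER_CUBIC))
E
```

```text
time_s: 26.45
position: [0.5034, 0.2014, 0.0168]
tool_rot: [-0.014, 0.964, 0.181, 0.192]
force: [-0.0, -0.1, -2.8]
gripper_width: 0.36
t 26.45 pos [0.5034 0.2014 0.0168] x [0.861 0.344 0.375] y [ 0.354 -0.934  0.043] z [ 0.366  0.096 -0.926]
yaw-x -158.2 lean az 14.7 lean 22.2 w 0.36 F [-0.  -0.1 -2.8]
tool delta mm [0. 0. 0.] len 0.0 joints [0.23 0.07 2.21 0.02 0.48 1.41]
```

View pics/c25.png

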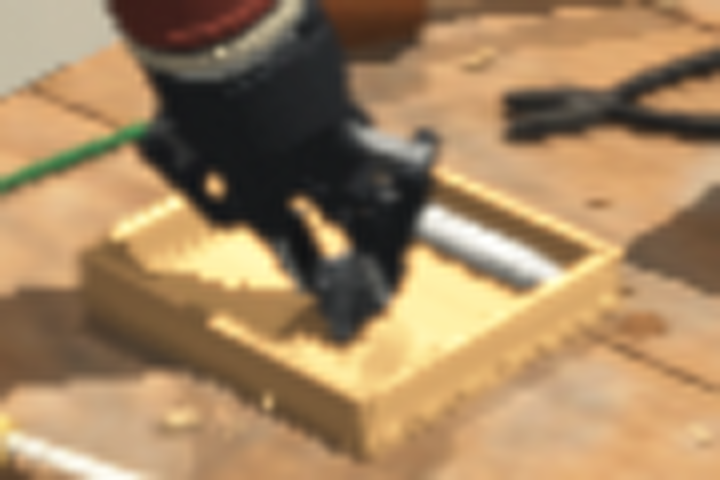

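```bash
python3 -m jog '[{"x":0,"y":0,"z":0,"twist":0,"gripper":36},{"x":0,"y":0,"z":0,"twist":0,"gripper":46},{"x":0,"y":0,"z":0,"twist":0,"gripper":56},{"x":0,"y":0,"z":0,"twist":0,"gripper":56}]' 20; python3 to.py
python3 - <<'E'
from h import *
w=snap('wrist','wrist26.png')
E
```

```text
time_s: 26.95
position: [0.5022, 0.2011, 0.0145]
tool_rot: [-0.014, 0.965, 0.181, 0.191]
force: [-0.9, 0.1, -0.2]
gripper_width: 0.655
t 26.95 pos [0.5022 0.2011 0.0145] x [0.862 0.344 0.373] y [ 0.354 -0.934  0.043] z [ 0.363  0.095 -0.927]
yaw-x -158.3 lean az 14.7 lean 22.0 w 0.655 F [-0.9  0.1 -0.2]
tool delta mm [0. 0. 0.] len 0.0 joints [0.23 0.07 2.21 0.02 0.47 1.41]
```

View pics/wrist26.png

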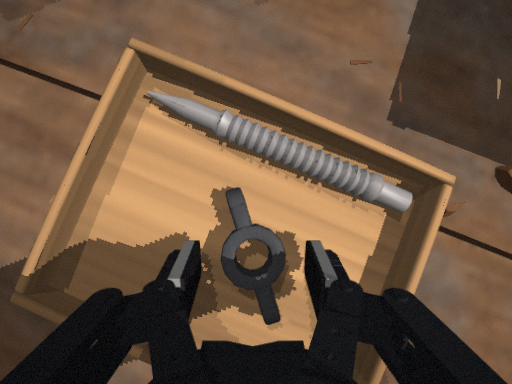

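```bash
python3 -m jog '[{"x":0,"y":0,"z":-15,"twist":0,"gripper":60},{"x":0,"y":0,"z":-30,"twist":0,"gripper":60},{"x":0,"y":0,"z":-40,"twist":0,"gripper":60},{"x":0,"y":0,"z":-40,"twist":0,"gripper":60},{"x":0,"y":0,"z":-40,"twist":0,"gripper":60}]'; python3 -m jog '[{"x":0,"y":0,"z":-30,"twist":0,"gripper":60},{"x":0,"y":0,"z":0,"twist":0,"gripper":60},{"x":0,"y":0,"z":0,"twist":0,"gripper":60}]'
python3 - <<'E'
from h import *
w=snap('wrist','wrist27.png');s=snap('scene','scene27.png');snap('top','top27.png');import cv2
cv2.imwrite('pics/c27.png',cv2.resize(s['pixels'][180:300,140:400,::-1],None,fx=3,fy=3,interpolation=cv2.INTER_CUBIC))
E
```

```text
time_s: 27.5
position: [0.4367, 0.1836, 0.1646]
tool_rot: [-0.013, 0.966, 0.181, 0.183]
force: [1.5, 0.4, 0.9]
gripper_width: 0.704
time_s: 27.8
position: [0.428, 0.1814, 0.2009]
tool_rot: [-0.014, 0.965, 0.181, 0.189]
force: [0.3, 0.1, -0.3]
gripper_width: 0.702
```

View pics/wrist27.png

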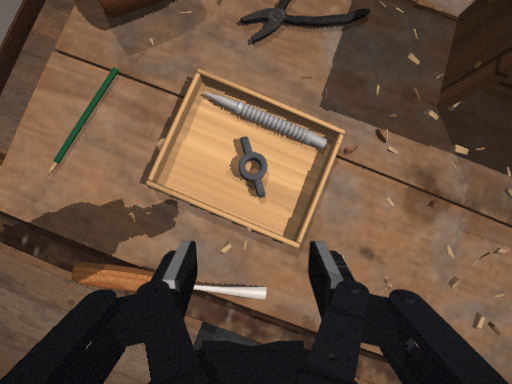

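View pics/c27.png

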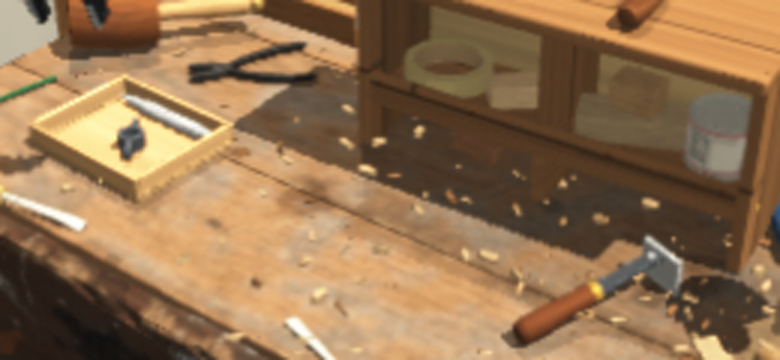

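```bash
python3 - <<'E'
from h import *
w=load('wrist27.png');s=load('scene27.png')
print('nut',onz(w,[(253,167)],.026),'tray',onz(w,[(200,72),(343,131),(299,245),(149,184)],.03).mean(0))
P=lambda u,v:(140+u/3,180+v/3)
print('blade',onz(s,[P(648,238),P(683,264)],.04).mean(0),onz(s,[P(680,293)],0))
from bench import sign_off
print(sign_off())
E
```

```text
nut [[0.4991354  0.19933064 0.026     ]] tray [0.50755446 0.20846991 0.03      ]
blade [ 0.63448605 -0.40257707  0.04      ] [[ 0.63193721 -0.42416458  0.        ]]
the job is handed in; nothing more can be done
None
```

The wing nut is out from under the shelf and lying in the tray beside its screw. I handed the job in at about 28 s of the 62 s allowed. `sign_off` gives no verdict.

**What I did**
- **Lean:** I leaned the hand back about 24° by running the arm into its joint limits, so it could work under the overhanging top board.
- **Draw:** I gripped the scraper and took the blade in on the right side of the nut. I swept it behind the nut and drew the nut out to about 126 mm in front of the shelf's centre (100 mm needed). It stayed centred on the blade.
- **Turn and lay down:** I turned the nut by pulling on one ear with the blade, then laid the scraper down on the bench to the right.
- **Place:** I took the nut by the hub from above and set it in the tray.

**Last checks, from the pictures**
- **Nut:** it looks flat, about 10 mm from the tray's centre and clear of the screw.
- **Scraper:** it lies flat, with the blade's middle about 0.63 m ahead of the robot. That is roughly 65 mm in front of the low board.
- **Offcut:** it is still under the left bay; I judged this by eye and did not measure it at the end.
- **Forces and hand:** the wrist force showed no more than a few newtons in any reading, and the hand was clear of everything at the end.

**One disagreement:** while lowering the nut, the height stopped changing at about 17 mm, yet the force reading still showed the nut's full weight. After I opened the fingers, the tool sank about 2 mm and the reading went to zero. So the nut was either already touching the floor or dropped about 1 mm at most.

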